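# Pin the waffle iron to its anchor and secure the pin with a spring clip

## Robot

A 6-joint arm with a two-finger parallel gripper is mounted at the origin on the work surface. World frame = base frame: x ahead of the robot, y to its left, z up, the work surface at z = 0. Lengths are in m, angles in degrees, forces in N, time in s.
With the tool pointing down it reaches from about 0.35 to 0.875 m from the base axis. Payload 4.2 kg.
Tool frame: the origin (TCP) lies midway between the tips of the shut fingers; the grasp point (between the pads) lies 19 mm behind it (hold_point_z is the z of the grasp point in the tool frame, in m); z points along the fingers, y is the direction in which the jaws open and shut (so a half turn about z gives the same grasp; the last joint's range is limited). The gripper opens to 87 mm and grips with 3 to 60 N. Pads are 19 mm wide; open, the fingers measure 117 mm over their backs; the gripper's body (75 mm by 190 mm) begins 51 mm behind the grasp point.
Start: joints at [78.472, 22.042, 0.453, 0, -68.411, -14.817], TCP at [0.277, 0.56, 0.223] pointing down, gripper open.
Joint ranges: [-179.83, 179.83], [-69.29, 118.12], [-61.27, 80.66], [-181.25, 117.63], [-171.15, -9.14], [-177.46, 177.46]. Speed limits (degrees/s): [159.86, 159.86, 180, 180, 180, 180].

## Interface

Orientations are given as a 3x3 rotation matrix whose columns are the frame's x, y, z axes.
In Python, from station import * gives the robot as it stands. The module is installed in compiled form; this text tells all that it offers.
- The arm moves only by the tool jog_arm, never from a script. Its argument "moves" is a list of rows, each a list of 7 numbers: the closure, from -1 (fully open) to 1 (shut), then the shift along the tool's x, y, z in m, then the turn, a rotation vector about the tool's x, y, z in rad. In form: [[gripper, x, y, z, wx, wy, wz], ...]. A call has exactly 10 rows; each row is the pose to reach, as a shift and turn from the pose commanded when the call began, along the tool's axes at that moment; what a row does not reach only later rows make up. A row lasts 1/12 s, in which the tool goes at most 41.7 mm and 7.16 degrees, less where a joint would pass 70% of its speed; a pose out of reach is approached as far as the arm can. A call with a gripper value outside its range is refused whole. The fingers move at their own pace and stop on an object; the grip force is fixed at half the most. Time passes only in rows, so rows that repeat a pose let the fingers close, or fill a call up. It gives the time, the measured TCP pose, the force and the opening at its end, in the units of the state.
- sense(): the state, without advancing time (a new reading comes with each control period).
- capture(name): name is "scene" or "top"; returns a dict with "frame" (480x640x3 uint8, red, green, blue), "fov_y" (degrees; the focal length in pixels is half the picture's height over the tangent of half this angle, whatever the lens; pixels are square), "cx", "cy" (the principal point, pixels), "k1" (the pictures are not rectified: a ray, as slopes to the right and down, at radius r is drawn at 1 + k1 r^2 times it, then the intrinsics apply), "world_from_camera" (4x4, takes a point from camera to world coordinates). Camera axes: x right, y down, z forward; pixel columns grow to the right and rows downward; lengths in m; the calibration is good to about 2 mm. A picture is of the moment at which its call begins. There is no depth.
- finish_job(): hands the job in, once; it reports no verdict.
The state is a dict: "time_s": time; "joints": joint angles; "joint_velocities": joint speeds; "effort": joint torques, N m; "tcp_pos": TCP position; "ee_rot": TCP orientation; "wrist_force": force on the tool from outside, world axes, zero at the start; "moment": the same for the moment, N m; "gripper_width": opening from 0.0 (shut) to 1.0 (fully open).
Only numpy, scipy, OpenCV 4.12 (cv2) and the standard library are available. Lean on these libraries where they do the work, as an engineer would, in place of code of your own. Each camera call takes 0.05 s, during which the arm holds its last target.

## Task

Secure the waffle iron to its table anchor: gently push the lock pin fully home, then take the spring clip (the one with a bowed second leg) from the rack, feel for the pin's cross hole (the pin may have rolled a little) and press the straight leg down through it until the bow snaps over and the flange sits on the pin. Force nothing (stay well below 40 N), let go, and leave the plain pin, sugar can and jug alone.

Things in the scene. Friction and masses are not known exactly. Their poses are not given: they have to be found in the camera images.
- anchor: Dark steel bracket fixed to the table: base 110 x 90 x 6 mm, two ears (36 mm in x, 8 mm thick, outer faces at y = -24 and +24 mm, tops 87 mm high). The lock pin runs along its y, 75 mm above the table. Origin: centre of the underside; z up. A round waffle iron (224 mm wide, 100 mm high, centred at x = +200 mm, handles beyond) is fixed to it.
- lockpin (a joint): Travel (m) of the steel lock pin (diameter 20 mm) along the anchor's +y: 0 drawn back, 0.045 home, with its head (diameter 30, 8 mm thick) at the -y ear. Slides with about 3 N of friction, stays where left, stops hard at home. Starts 25 to 45 mm short. At home its free end is 60 mm from the anchor's origin. It can also roll about its own axis (friction 0.05 N m): see hole_home.
- pin_head (a point): Centre of the outer (-y) round end face of the lock pin's head, the face to push toward the anchor's +y. 75 mm above the table. Axes as the anchor's.
- hole_home (a point): Middle of the pin's 8 mm wide, 20 mm long cross hole once the pin is home: on the pin's axis, 46 mm in +y from the anchor's origin, 75 mm high, 10 mm below the pin's top; fixed, axes as the anchor's. The pin starts rolled up to 0.5 rad either way (not measured), so the hole's top mouth is up to 5 mm off in x and leans; a leg in the mouth can turn the pin.
- rack: Grey steel rack fixed to the table, 160 (x) x 50 (y) mm, its 5 mm top plate 85 mm high, with two slots 27 (x) x 8 (y) mm centred at x = -38 and +38 mm. The spring clip hangs by its flange in one slot, the plain pin in the other (either way round). Origin: centre of the underside; z up.
- clip: Spring clip, about 160 g, hanging upright in the rack: handle (see clip_handle), flange 30 x 16 x 4 mm (x -9 to 21, z 0 to 4 mm), two steel wire legs. Origin: on the straight leg's axis at the flange's underside; z up, x toward the bowed leg. The straight leg is 6 mm thick, its tip at z = -55 mm, blunt, the last 4 mm 4.8 mm thick. Lift 65 mm to clear the rack.
- clip_handle (a point): Middle of the clip's black plastic handle tab: 26 (x) x 10 (y) x 30 (z) mm, to be gripped across y. It is at x = 3, z = 19 mm in the clip's axes; the tab's lower end is 15 mm below it, on the flange. Axes as the clip's.
- bow_nose (a point): Inward kink of the 6 mm wire bow; relaxed at x = 8.2, z = -20.3 mm in the clip's axes. The wire bulges to x = 16 mm above it and flares to x = 15.5, z = -31 mm below. It springs outward (about 0.7 N/mm). The clip's y goes along the lock pin, either way round. The bow meets the pin with the clip's origin about 20 mm above the pin's top; pushing on takes 8 to 20 N until it snaps over.
- plainpin: Bystander hanging in the rack's other slot: same flange and straight leg as the clip but no bow, and a handle only 16 mm high. Same origin and axes. Leave it.
- sugar: Bystander: upright white sugar can, diameter 72 mm, 125 mm high, beyond the rack. Origin: centre of the underside.
- jug: Bystander: clear plastic jug with a handle, diameter 100 mm, 110 mm high, to the left near the robot. Origin: centre of the underside.

How it is judged:
By the outcome, as a careful person would: the job done as asked, in the order asked, and still so for the second after the job is handed in, with the robot touching nothing.
It also fails if it takes over 72 s, if anything falls off the work surface, if the arm or the gripper's body presses on something with over 40 N, if the wrist force passes 120 N, or if a joint passes its speed limit or range.

## Working session

There is one attempt and no reset: what is moved stays moved. The work goes in short steps, Python scripts to look and compute and a tool call to move; the robot and the scene stay as the last step left them, time stands still between calls to the robot, and variables do not carry over. Pictures are saved under pics/ and viewed, and the job is handed in when it is done.

Besides the shell and the picture viewer there is one more tool, called after "Emit:" as name(argument=value, ...) on one line, values as JSON. jog_arm: Moves the arm, as the interface text tells. Its arguments: {"type":"object","properties":{"moves":{"type":"array"}},"required":["moves"]}

```bash
mkdir -p pics
python3 - <<'E'
from station import *
import cv2,json,pickle
s=sense();print({k:s[k] for k in s})
for n in("scene","top"):
    c=capture(n);cv2.imwrite(f"pics/{n}0.png",c["frame"][:,:,::-1]);pickle.dump(c,open(f"{n}0.pkl","wb"))
    print(n,c["fov_y"],c["cx"],c["cy"],c["k1"],c["world_from_camera"])
E
```

```text
{'time_s': 0.0, 'joints': array([ 7.84716600e+01,  2.20910245e+01,  3.80265474e-01, -2.76123757e-02,
       -6.84106734e+01, -1.48170579e+01]), 'joint_velocities': array([-0.03513003,  0.02051619,  0.06727389, -0.04891959, -0.06339019,
        0.08007809]), 'effort': array([-5.42220841e-04, -3.90659022e+01,  1.87399399e+01,  4.21969324e+00,
        1.09592066e-02, -1.96191199e-04]), 'tcp_pos': array([0.27708222, 0.55956092, 0.22146371]), 'ee_rot': array([[ 8.96056213e-01, -4.43939770e-01, -8.62635338e-04],
       [-4.43940594e-01, -8.96054016e-01, -1.98704045e-03],
       [ 1.09158420e-04,  2.16345879e-03, -9.99997654e-01]]), 'wrist_force': array([-0.41990791,  0.75160823,  0.05918729]), 'moment': array([-0.05852645, -0.05338138,  0.02679514]), 'gripper_width': 1.0000833026738363}
scene 55.39833115864434 317.9357205640829 235.73690111374796 -0.008241433455865175 [[ 0.91448441  0.28277259 -0.28940961  0.82025877]
 [ 0.40430693 -0.66678034  0.62605103 -0.57541891]
 [-0.01594257 -0.68952422 -0.72408714  0.80237114]
 [ 0.          0.          0.          1.        ]]
top 55.74705421102943 326.7598581349268 241.50602699102703 -0.05296450058086831 [[-0.0234668  -0.99666385  0.07816961  0.43648223]
 [-0.99962979  0.02446967  0.01189628  0.0310381 ]
 [-0.01376938 -0.0778615  -0.99686909  1.11289464]
 [ 0.          0.          0.          1.        ]]
```

View pics/scene0.png

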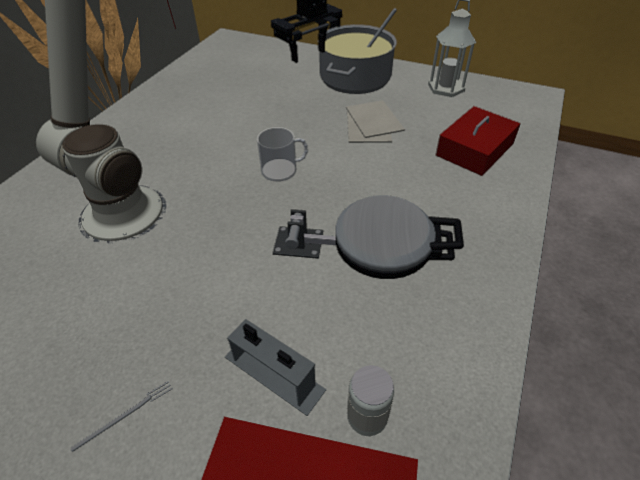

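View pics/top0.png

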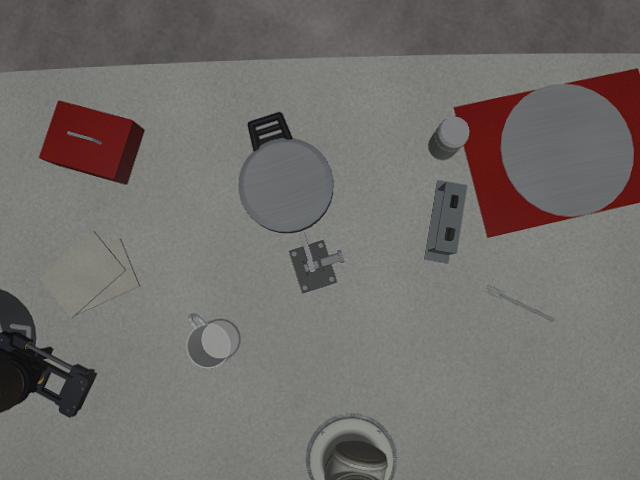

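The top view shows the anchor near (315,265) with its pin head at (340,257), the rack near (447,222) with black handles at (454,201) and (449,234), the sugar can at (450,135), and the jug at (212,342). I'll enlarge these.

Run:
```python
import cv2
t=cv2.imread("pics/top0.png");s=cv2.imread("pics/scene0.png")
def crop(im,x0,y0,w,h,f,n): cv2.imwrite(f"pics/{n}.png",cv2.resize(im[y0:y0+h,x0:x0+w],None,fx=f,fy=f,interpolation=cv2.INTER_CUBIC))
crop(t,280,225,80,75,8,"tA");crop(t,410,165,80,110,5,"tR");crop(s,260,200,100,70,8,"sA");crop(s,215,310,120,105,6,"sR")
```

```text
(no output)
```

View pics/tA.png

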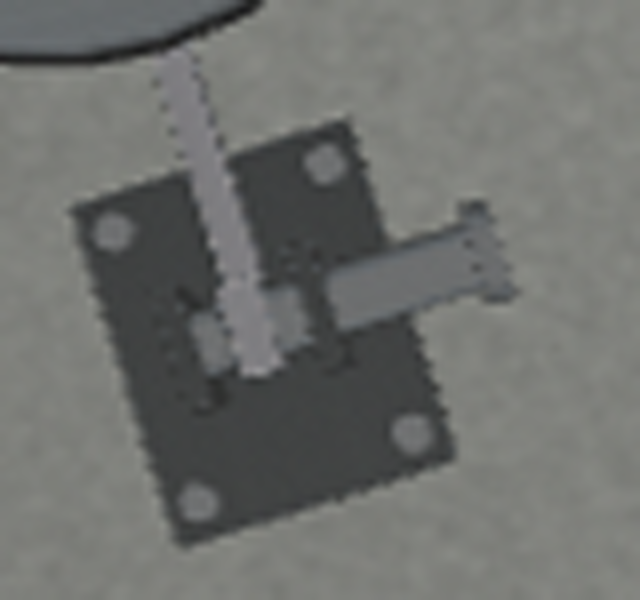

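View pics/tR.png

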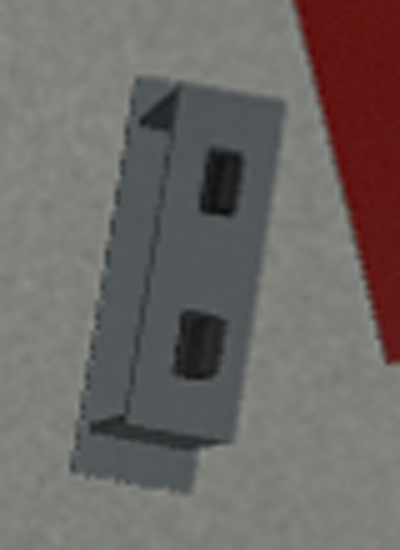

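View pics/sA.png

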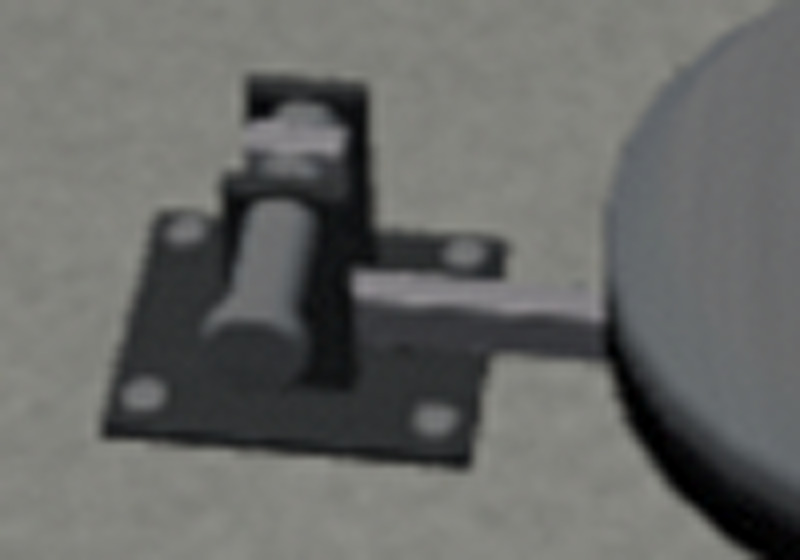

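View pics/sR.png

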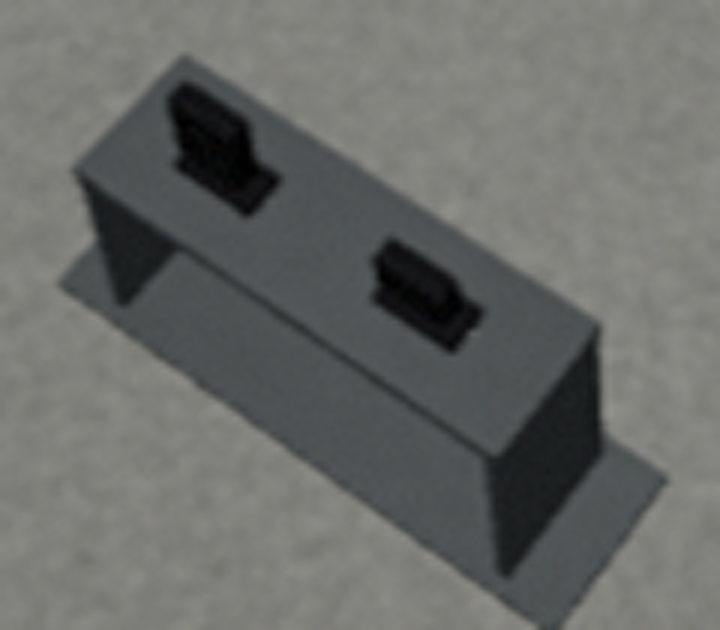

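Run:
```python
import cv2,numpy as np
t=cv2.imread("pics/top0.png");s=cv2.imread("pics/scene0.png")
def crop(im,x0,y0,w,h,f,n):
    c=im[y0:y0+h,x0:x0+w].astype(float); c=255*(np.clip(c/110,0,1))**0.5
    return cv2.resize(c.astype('uint8'),None,fx=f,fy=f,interpolation=cv2.INTER_CUBIC)
a=crop(t,438,190,30,60,10,0);b=crop(s,238,318,50,60,10,0)
cv2.imwrite("pics/clip.png",np.hstack([a[:600],b[:600]]))
```

```text
(no output)
```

View pics/clip.png

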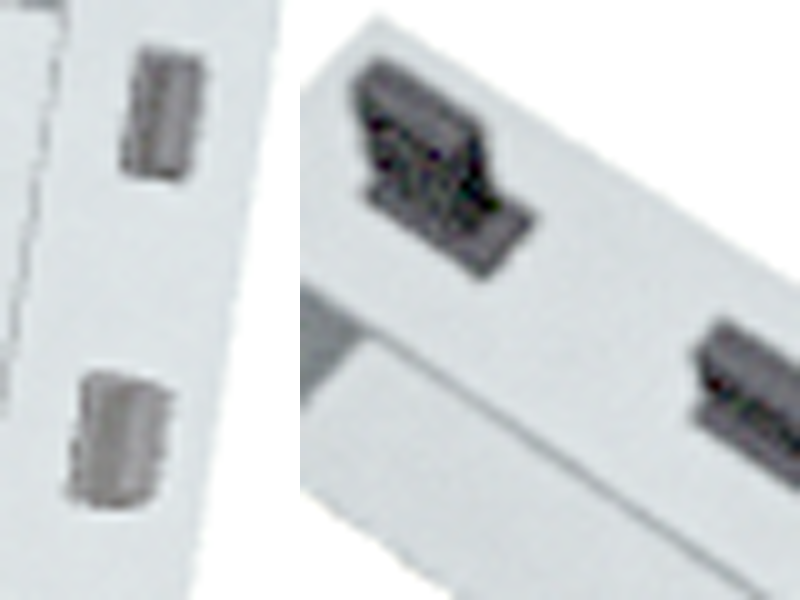

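```bash
cat > h.py <<'E'
import numpy as np,cv2,pickle
from scipy.optimize import least_squares
def proj(c,P):
    P=np.atleast_2d(P);M=np.linalg.inv(c["world_from_camera"]);q=P@M[:3,:3].T+M[:3,3]
    f=240/np.tan(np.radians(c["fov_y"]/2));u=q[:,:2]/q[:,2:];r2=(u**2).sum(1,keepdims=True)
    return u*(1+c["k1"]*r2)*f+[c["cx"],c["cy"]]
def ray(c,px):
    f=240/np.tan(np.radians(c["fov_y"]/2));d=(np.array(px,float)-[c["cx"],c["cy"]])/f;u=d.copy()
    for _ in range(8):u=d/(1+c["k1"]*(u@u))
    W=c["world_from_camera"];return W[:3,3],W[:3,:3]@np.array([u[0],u[1],1])
def onz(c,px,z):
    o,d=ray(c,px);return o+d*(z-o[2])/d[2]
def uncrop(p,x0,y0,s):return (np.array(p,float)+.5)/s-.5+[x0,y0]
def place(p,L):
    x,y,a=p[:3];L=np.array(L,float)/1000;return np.c_[x+L[:,0]*np.cos(a)-L[:,1]*np.sin(a),y+L[:,0]*np.sin(a)+L[:,1]*np.cos(a),L[:,2]]
def fit(obs,p0):
    # obs: list of (cam, px Nx2, local Nx3 mm)
    f=lambda p:np.concatenate([(proj(c,place(p,L))-px).ravel() for c,px,L in obs])
    r=least_squares(f,p0,x_scale=[.01,.01,.05],loss='soft_l1');return r.x,f(r.x)
E
python3 - <<'E'
from h import *
T=pickle.load(open("top0.pkl","rb"));S=pickle.load(open("scene0.pkl","rb"))
tA=uncrop([(72,210),(348,120),(455,460),(182,548)],280,225,8);LA=[(55,45,6),(55,-45,6),(-55,-45,6),(-55,45,6)]
sA=uncrop([(160,210),(508,238),(468,467),(102,437)],260,200,8);LS=[(-55,45,6),(55,45,6),(55,-45,3),(-55,-45,3)]
def rep(n,obs,p0):
    p,r=fit(obs,p0);print(n,p[:2].round(4),np.degrees(p[2]).round(2),'rms',np.sqrt((r**2).mean()).round(2))
    for o in obs:
        q,_=fit([o],p0);print('   single',q[:2].round(4),np.degrees(q[2]).round(2))
    return p
a=rep('anchor',[(T,tA,LA),(S,sA,LS)],[.4,0.03,.2])
# head
h=uncrop((255,352),260,200,8);P=onz(S,h,.075);R=np.array([[np.cos(a[2]),-np.sin(a[2])],[np.sin(a[2]),np.cos(a[2])]])
print('head scene local mm',R.T@(P[:2]-a[:2])*1e3)
h=uncrop((505,248),280,225,8);P=onz(T,h,.080);print('head top',R.T@(P[:2]-a[:2])*1e3)
tR=uncrop([(180,85),(286,100),(235,443),(127,425)],410,165,5);LR=[(80,25,85),(80,-25,85),(-80,-25,85),(-80,25,85)]
sR=uncrop([(185,55),(75,172),(497,458),(598,328)],215,310,6);LR2=[(-80,25,85),(-80,-25,85),(80,-25,85),(80,25,85)]
r=rep('rack',[(T,tR,LR),(S,sR,LR2)],[.5,-.2,-.15])
z=85
sC=uncrop([(75,60),(58,85),(188,128),(165,148),(185,281),(240,216),(66,195)],238,318,10);LC=np.array([(-10,5,34),(-10,-5,34),(16,5,34),(16,-5,34),(21,-8,1),(21,8,2),(-9,-8,2)])+[0,0,z]
tC=uncrop([(175,383),(155,503),(85,370),(65,498)],438,190,10);LT=np.array([(16,-5,34),(-10,-5,34),(21,8,3),(-9,8,3)])+[0,0,z]
c=rep('clip',[(T,tC,LT),(S,sC,LC)],[.45,-.2,-.15])
Rr=np.array([[np.cos(r[2]),-np.sin(r[2])],[np.sin(r[2]),np.cos(r[2])]]);print('clip in rack',Rr.T@(c[:2]-r[:2])*1e3)
E
```

```text
anchor [0.4644 0.0798] 16.47 rms 0.49
   single [0.4635 0.0802] 16.6
   single [0.4656 0.079 ] 16.35
head scene local mm [  0.9911385  -73.43802245]
head top [ -1.13191482 -74.701219  ]
rack [ 0.5673 -0.2421] -11.48 rms 0.54
   single [ 0.5662 -0.2417] -11.17
   single [ 0.5683 -0.2425] -11.73
clip [ 0.5232 -0.2323] -11.07 rms 0.71
   single [ 0.5224 -0.2321] -11.52
   single [ 0.5237 -0.2324] -11.19
clip in rack [-45.22408619   0.85769443]
```

The clip is the taller handle, in the slot nearer the robot, with its bow side toward +x. The head face sits about 42 mm short of home. First I move to the push approach with the fingers shut.

```bash
cat >> h.py <<'E'
A=np.array([.4644,.0798]);AY=16.47
def anc(x,y):
    a=np.radians(AY);return A+np.array([x*np.cos(a)-y*np.sin(a),x*np.sin(a)+y*np.cos(a)])/1000
from scipy.spatial.transform import Rotation as Ro
def plan(s,pos,yaw):
    R=s["ee_rot"];a=np.radians(yaw);G=np.array([[np.cos(a),np.sin(a),0],[np.sin(a),-np.cos(a),0],[0,0,-1.]])
    print('shift',(R.T@(np.array(pos)-s["tcp_pos"])).round(4),'rot',Ro.from_matrix(R.T@G).as_rotvec().round(4))
def show(s):
    R=s["ee_rot"];a=np.degrees(np.arctan2(R[1,0],R[0,0]));p=s["tcp_pos"];r=np.radians(AY);d=(p[:2]-A)*1000
    print('t %.2f tcp'%s["time_s"],p.round(4),'yaw %.2f'%a,'tilt',R[:2,2].round(4),'anc',np.round([d[0]*np.cos(r)+d[1]*np.sin(r),-d[0]*np.sin(r)+d[1]*np.cos(r)],2),'F',s["wrist_force"].round(2),'Fanc_y',round(float(-s["wrist_force"][0]*np.sin(r)+s["wrist_force"][1]*np.cos(r)),2),'M',s["moment"].round(3),'g',round(s["gripper_width"],3))
E
python3 - <<'E'
from h import *;from station import *
s=sense();show(s);plan(s,[*anc(0,-115),.223],AY)
E
```

```text
t 0.10 tcp [0.2771 0.5596 0.2216] yaw -26.35 tilt [-0.0007 -0.0018] anc [-43.56 513.24] F [ 0.13 -0.29  0.51] Fanc_y -0.32 M [-0.019  0.026 -0.005] g 0.997
shift [ 0.459   0.4312 -0.0005] rot [ 1.900e-03  6.000e-04 -7.474e-01]
```

Emit:
jog_arm(moves=[[1,0.027,0.025,0,0,0,-0.08],[1,0.054,0.05,0,0,0,-0.16],[1,0.081,0.076,0,0,0,-0.24],[1,0.108,0.101,0,0,0,-0.32],[1,0.135,0.127,0,0,0,-0.4],[1,0.162,0.152,0,0,0,-0.48],[1,0.189,0.178,0,0,0,-0.56],[1,0.216,0.203,0,0,0,-0.64],[1,0.243,0.228,0,0,0,-0.7],[1,0.27,0.254,0,0,0,-0.747]])

```text
time_s: 0.93
tcp_pos: [0.4066, 0.2108, 0.2224]
ee_rot: [[0.958, 0.286, -0.0], [0.286, -0.958, -0.0], [-0.0, 0.0, -1.0]]
wrist_force: [1.3, 0.2, -0.3]
gripper_width: 0.325
```

Run:
```python
from h import *;from station import *
s=sense();show(s);plan(s,[*anc(0,-115),.11],AY)
```

```text
t 0.93 tcp [0.4066 0.2108 0.2224] yaw 16.65 tilt [-0.0003 -0.0001] anc [-18.31 142.05] F [ 1.35  0.25 -0.3 ] Fanc_y -0.14 M [-0.067 -0.104  0.007] g 0.325
shift [0.0175 0.2571 0.1124] rot [0.     0.0003 0.0031]
```

Emit:
jog_arm(moves=[[1,0.003,0.037,0,0,0,0.003],[1,0.006,0.074,0,0,0,0.003],[1,0.008,0.111,0,0,0,0.003],[1,0.01,0.148,0,0,0,0.003],[1,0.013,0.185,0,0,0,0.003],[1,0.015,0.222,0.0,0,0,0.003],[1,0.0175,0.257,0.02,0,0,0.003],[1,0.0175,0.257,0.05,0,0,0.003],[1,0.0175,0.257,0.08,0,0,0.003],[1,0.0175,0.257,0.112,0,0,0.003]])

```text
time_s: 1.77
tcp_pos: [0.4963, -0.0299, 0.1096]
ee_rot: [[0.961, 0.278, 0.001], [0.278, -0.961, 0.0], [0.001, -0.0, -1.0]]
wrist_force: [-0.7, 0.3, -0.6]
gripper_width: 0.009
```

Run:
```python
from h import *;from station import *
s=sense();show(s);plan(s,[*anc(0,-95),.064],AY)
c=capture("scene");pickle.dump(c,open("s1.pkl","wb"))
cv2.imwrite("pics/s1.png",cv2.resize(c["frame"][150:290,240:400,::-1],None,fx=5,fy=4.28*1.168,interpolation=cv2.INTER_CUBIC)[:600])
```

```text
t 1.77 tcp [ 0.4963 -0.0299  0.1096] yaw 16.16 tilt [0.0012 0.0004] anc [  -0.55 -114.21] F [-0.72  0.26 -0.58] Fanc_y 0.45 M [-0.058 -0.086 -0.002] g 0.009
shift [ 0.0004 -0.0192  0.0456] rot [-0.0001 -0.0013 -0.0055]
```

View pics/s1.png

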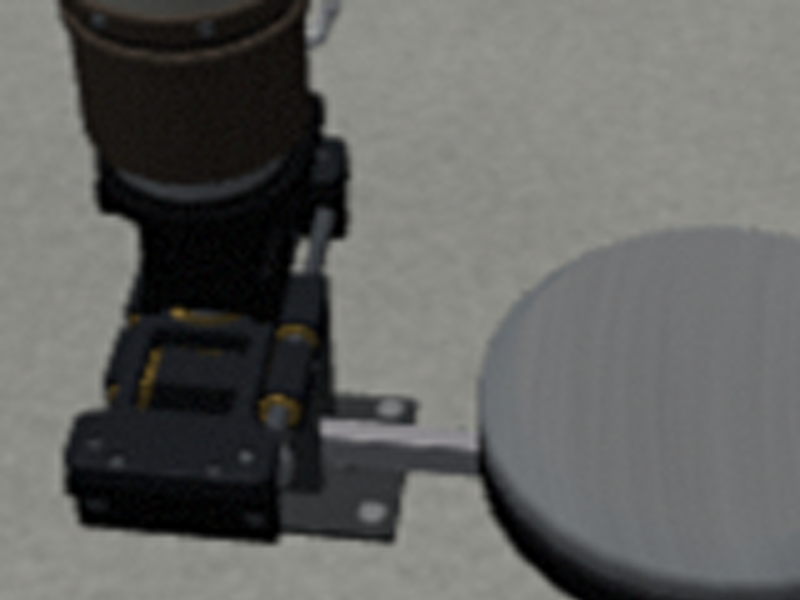

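The closed gripper stands over the approach spot with the iron to its right, and the head is hidden behind it. I lower it and advance to just short of contact.

Emit:
jog_arm(moves=[[1,0,0,0.015,0,0,-0.005],[1,0.0005,0,0.03,0,0,-0.005],[1,0.0005,0,0.0455,0,0,-0.005],[1,0.0005,-0.004,0.0455,0,0,-0.005],[1,0.0005,-0.008,0.0455,0,0,-0.005],[1,0.0005,-0.012,0.0455,0,0,-0.005],[1,0.0005,-0.016,0.0455,0,0,-0.005],[1,0.0005,-0.019,0.0455,0,0,-0.005],[1,0.0005,-0.021,0.0455,0,0,-0.005],[1,0.0005,-0.022,0.0455,0,0,-0.005]])

```text
time_s: 2.65
tcp_pos: [0.4906, -0.0071, 0.0656]
ee_rot: [[0.958, 0.286, 0.001], [0.286, -0.958, 0.0], [0.001, -0.0, -1.0]]
wrist_force: [0.6, 0.3, 0.3]
gripper_width: 0.007
```

Run:
```python
from h import *;from station import *
s=sense();show(s)
```

```text
t 2.65 tcp [ 0.4906 -0.0071  0.0656] yaw 16.61 tilt [0.001  0.0003] anc [  0.48 -90.77] F [0.57 0.3  0.3 ] Fanc_y 0.13 M [-0.104 -0.033 -0.023] g 0.007
```

Emit:
jog_arm(moves=[[1,0,-0.003,0,0,0,0],[1,0,-0.006,0,0,0,0],[1,0,-0.009,0,0,0,0],[1,0,-0.012,0,0,0,0],[1,0,-0.015,0,0,0,0],[1,0,-0.018,0,0,0,0],[1,0,-0.021,0,0,0,0],[1,0,-0.024,0,0,0,0],[1,0,-0.027,0,0,0,0],[1,0,-0.03,0,0,0,0]])

```text
time_s: 3.48
tcp_pos: [0.4818, 0.0214, 0.065]
ee_rot: [[0.958, 0.285, -0.0], [0.285, -0.958, -0.0], [-0.0, 0.0, -1.0]]
wrist_force: [1.3, -2.5, -0.9]
gripper_width: 0.003
```

Run:
```python
from h import *;from station import *
s=sense();show(s)
```

```text
t 3.48 tcp [0.4818 0.0214 0.065 ] yaw 16.57 tilt [-0.0001 -0.0001] anc [  0.13 -60.96] F [ 1.34 -2.46 -0.9 ] Fanc_y -2.74 M [-0.896 -0.4   -0.035] g 0.003
```

Emit:
jog_arm(moves=[[1,0,-0.0015,0,0,0,0],[1,0,-0.003,0,0,0,0],[1,0,-0.0045,0,0,0,0],[1,0,-0.006,0,0,0,0],[1,0,-0.007,0,0,0,0],[1,0,-0.008,0,0,0,0],[1,0,-0.009,0,0,0,0],[1,0,-0.0095,0,0,0,0],[1,0,-0.01,0,0,0,0],[1,0,-0.0105,0,0,0,0]])

```text
time_s: 4.32
tcp_pos: [0.4789, 0.0312, 0.0651]
ee_rot: [[0.958, 0.285, 0.0], [0.285, -0.958, -0.0], [0.0, 0.0, -1.0]]
wrist_force: [1.0, -2.5, 0.8]
gripper_width: 0.005
```

Run:
```python
from h import *;from station import *
s=sense();show(s)
```

```text
t 4.32 tcp [0.4789 0.0312 0.0651] yaw 16.57 tilt [ 0. -0.] anc [  0.13 -50.7 ] F [ 1.   -2.54  0.82] Fanc_y -2.72 M [-0.845 -0.331  0.034] g 0.005
```

Emit:
jog_arm(moves=[[1,0,-0.0005,0,0,0,0],[1,0,-0.001,0,0,0,0],[1,0,-0.0015,0,0,0,0],[1,0,-0.002,0,0,0,0],[1,0,-0.0025,0,0,0,0],[1,0,-0.003,0,0,0,0],[1,0,-0.003,0,0,0,0],[1,0,-0.0035,0,0,0,0],[1,0,-0.0035,0,0,0,0],[1,0,-0.0035,0,0,0,0]])

```text
time_s: 5.15
tcp_pos: [0.4779, 0.0346, 0.065]
ee_rot: [[0.958, 0.285, -0.0], [0.285, -0.958, 0.0], [-0.0, -0.0, -1.0]]
wrist_force: [1.0, -2.7, -0.3]
gripper_width: 0.008
```

Run:
```python
from h import *;from station import *
s=sense();show(s)
```

```text
t 5.15 tcp [0.4779 0.0346 0.065 ] yaw 16.57 tilt [-0.  0.] anc [  0.12 -47.16] F [ 0.98 -2.72 -0.3 ] Fanc_y -2.89 M [-0.702 -0.284  0.006] g 0.008
```

Emit:
jog_arm(moves=[[1,0,-0.0003,0,0,0,0],[1,0,-0.0006,0,0,0,0],[1,0,-0.0009,0,0,0,0],[1,0,-0.0012,0,0,0,0],[1,0,-0.0015,0,0,0,0],[1,0,-0.0018,0,0,0,0],[1,0,-0.0021,0,0,0,0],[1,0,-0.0024,0,0,0,0],[1,0,-0.0024,0,0,0,0],[1,0,-0.0024,0,0,0,0]])

```text
time_s: 5.98
tcp_pos: [0.4772, 0.0369, 0.0651]
ee_rot: [[0.958, 0.285, 0.0], [0.285, -0.958, 0.0], [0.0, -0.0, -1.0]]
wrist_force: [0.4, -1.8, 0.4]
gripper_width: 0.004
```

Run:
```python
from h import *;from station import *
s=sense();show(s)
```

```text
t 5.98 tcp [0.4772 0.0369 0.0651] yaw 16.57 tilt [0.     0.0001] anc [  0.14 -44.75] F [ 0.4  -1.78  0.41] Fanc_y -1.82 M [-0.754 -0.342 -0.045] g 0.004
```

Emit:
jog_arm(moves=[[1,0,-0.0003,0,0,0,0],[1,0,-0.0006,0,0,0,0],[1,0,-0.0009,0,0,0,0],[1,0,-0.0012,0,0,0,0],[1,0,-0.0015,0,0,0,0],[1,0,-0.0018,0,0,0,0],[1,0,-0.0021,0,0,0,0],[1,0,-0.0024,0,0,0,0],[1,0,-0.0024,0,0,0,0],[1,0,-0.0024,0,0,0,0]])

```text
time_s: 6.82
tcp_pos: [0.4765, 0.0392, 0.065]
ee_rot: [[0.958, 0.285, -0.0], [0.285, -0.958, 0.0], [-0.0, -0.0, -1.0]]
wrist_force: [0.7, -2.2, -0.0]
gripper_width: 0.004
```

Run:
```python
from h import *;from station import *
s=sense();show(s)
c=capture("top");pickle.dump(c,open("t2.pkl","wb"))
cv2.imwrite("pics/t2.png",cv2.resize(c["frame"][225:300,280:360,::-1],None,fx=8,fy=8,interpolation=cv2.INTER_CUBIC))
```

```text
t 6.82 tcp [0.4765 0.0392 0.065 ] yaw 16.57 tilt [-0.  0.] anc [  0.12 -42.35] F [ 0.73 -2.23 -0.02] Fanc_y -2.34 M [-0.754 -0.332  0.059] g 0.004
```

View pics/t2.png

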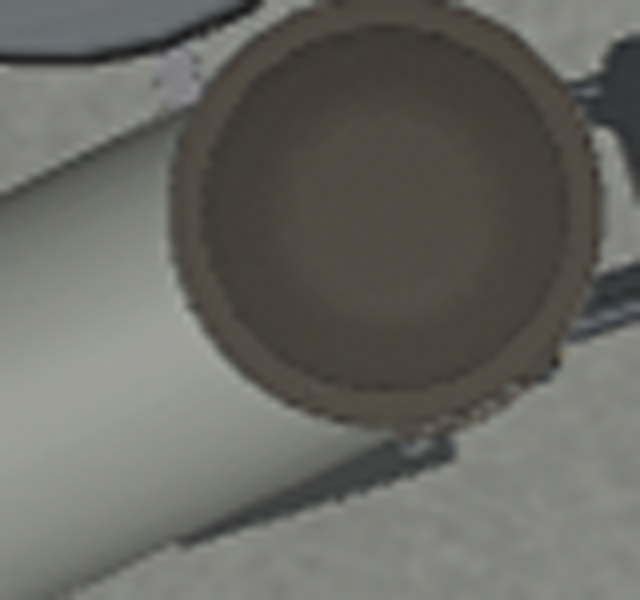

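The arm covers the anchor from above, so this view shows nothing of the pin. I keep creeping until the stop shows up in the force.

Emit:
jog_arm(moves=[[1,0,-0.0003,0,0,0,0],[1,0,-0.0006,0,0,0,0],[1,0,-0.0009,0,0,0,0],[1,0,-0.0012,0,0,0,0],[1,0,-0.0015,0,0,0,0],[1,0,-0.0018,0,0,0,0],[1,0,-0.0021,0,0,0,0],[1,0,-0.0024,0,0,0,0],[1,0,-0.0024,0,0,0,0],[1,0,-0.0024,0,0,0,0]])

```text
time_s: 7.7
tcp_pos: [0.4758, 0.0415, 0.065]
ee_rot: [[0.958, 0.285, -0.0], [0.285, -0.958, 0.0], [-0.0, -0.0, -1.0]]
wrist_force: [1.3, -2.0, 0.2]
gripper_width: 0.008
```

Run:
```python
from h import *;from station import *
s=sense();show(s)
```

```text
t 7.70 tcp [0.4758 0.0415 0.065 ] yaw 16.57 tilt [-0.0001  0.    ] anc [  0.09 -39.96] F [ 1.33 -2.05  0.23] Fanc_y -2.34 M [-0.772 -0.258  0.025] g 0.008
```

Emit:
jog_arm(moves=[[1,0,-0.0003,0,0,0,0],[1,0,-0.0006,0,0,0,0],[1,0,-0.0009,0,0,0,0],[1,0,-0.0012,0,0,0,0],[1,0,-0.0015,0,0,0,0],[1,0,-0.0018,0,0,0,0],[1,0,-0.0021,0,0,0,0],[1,0,-0.0024,0,0,0,0],[1,0,-0.0024,0,0,0,0],[1,0,-0.0024,0,0,0,0]])

```text
time_s: 8.53
tcp_pos: [0.4756, 0.0422, 0.0651]
ee_rot: [[0.958, 0.285, 0.0], [0.285, -0.958, -0.002], [-0.0, 0.002, -1.0]]
wrist_force: [5.0, -11.3, -1.0]
gripper_width: 0.005
```

Run:
```python
from h import *;from station import *
s=sense();show(s)
c=capture("scene");pickle.dump(c,open("s2.pkl","wb"))
cv2.imwrite("pics/s2.png",cv2.resize(np.clip(c["frame"][180:270,250:370,::-1]*1.8,0,255).astype('uint8'),None,fx=6.5,fy=6.5,interpolation=cv2.INTER_CUBIC)[:600])
```

```text
t 8.53 tcp [0.4756 0.0422 0.0651] yaw 16.59 tilt [ 0.0002 -0.0022] anc [  0.09 -39.18] F [  4.97 -11.28  -0.99] Fanc_y -12.22 M [-3.198 -1.515 -0.07 ] g 0.005
```

View pics/s2.png

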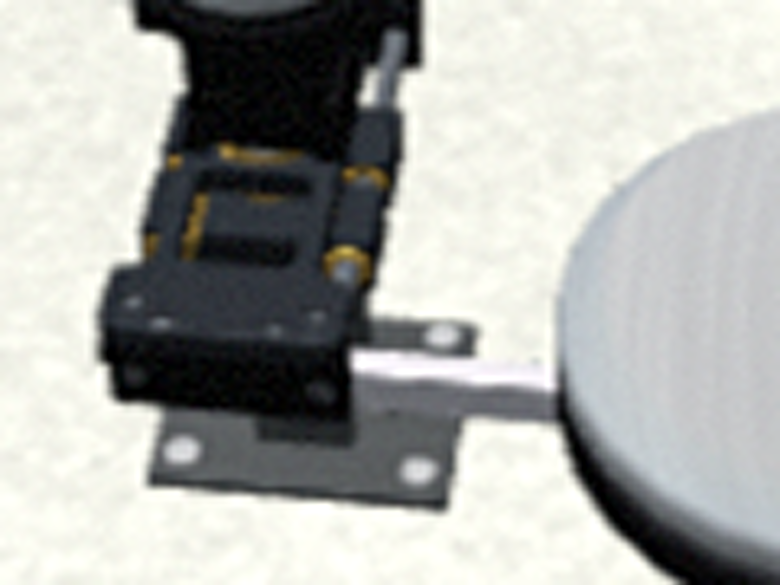

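The force rose to 12 N at the hard stop, so the pin is home; the travel matches 42 mm. In the picture the gripper body sits against the anchor's head side. I back off, rise and head toward the rack.

Emit:
jog_arm(moves=[[1,0,0.01,0,0,0,0],[1,0,0.03,0,0,0,0],[1,0,0.05,-0.02,0,0,0],[1,0,0.07,-0.05,0,0,0],[1,0,0.09,-0.08,0,0,0],[0,0,0.11,-0.1,0,0,0],[-0.4,0,0.13,-0.12,0,0,0],[-0.4,0,0.15,-0.13,0,0,0],[-0.4,0,0.16,-0.13,0,0,0],[-0.4,0,0.16,-0.13,0,0,0]])

```text
time_s: 9.42
tcp_pos: [0.521, -0.1106, 0.1948]
ee_rot: [[0.959, 0.283, 0.0], [0.283, -0.959, 0.001], [0.001, -0.001, -1.0]]
wrist_force: [-0.2, 0.4, -1.4]
gripper_width: 0.298
```

Run:
```python
from h import *;from station import *
s=sense();show(s);plan(s,[.5260,-.2332,.165],-11.4)
```

```text
t 9.42 tcp [ 0.521  -0.1106  0.1948] yaw 16.42 tilt [0.0005 0.001 ] anc [   0.3  -198.64] F [-0.22  0.36 -1.38] Fanc_y 0.41 M [-0.004 -0.001 -0.053] g 0.298
shift [-0.0299  0.119   0.0297] rot [-0.001  -0.0005  0.4855]
```

Emit:
jog_arm(moves=[[-0.4,-0.005,0.02,0,0,0,0.08],[-0.4,-0.01,0.04,0,0,0,0.16],[-0.4,-0.015,0.06,0,0,0,0.24],[-0.4,-0.02,0.08,0,0,0,0.32],[-0.4,-0.025,0.1,0.01,0,0,0.4],[-0.4,-0.0299,0.119,0.02,0,0,0.46],[-0.4,-0.0299,0.119,0.0297,0,0,0.4855],[-0.4,-0.0299,0.119,0.0297,0,0,0.4855],[-0.4,-0.0299,0.119,0.0297,0,0,0.4855],[-0.4,-0.0299,0.119,0.0297,0,0,0.4855]])

```text
time_s: 10.25
tcp_pos: [0.526, -0.2313, 0.1651]
ee_rot: [[0.981, -0.193, -0.001], [-0.193, -0.981, 0.0], [-0.001, -0.0, -1.0]]
wrist_force: [0.5, -0.3, 0.0]
gripper_width: 0.7
```

Run:
```python
from h import *;from station import *
s=sense();show(s);plan(s,[.5260,-.2332,.094],-11.4)
T=capture("top");S=capture("scene");pickle.dump((T,S),open("v3.pkl","wb"))
def en(im,x0,y0,w,h,f):
    return cv2.resize(np.clip(im[y0:y0+h,x0:x0+w,::-1]*1.5,0,255).astype('uint8'),None,fx=f,fy=f,interpolation=cv2.INTER_CUBIC)
cv2.imwrite("pics/tA3.png",en(T["frame"],290,235,60,60,10));cv2.imwrite("pics/sA3.png",en(S["frame"],270,200,60,55,10));cv2.imwrite("pics/s3.png",en(S["frame"],180,250,160,120,5))
```

```text
t 10.25 tcp [ 0.526  -0.2313  0.1651] yaw -11.14 tilt [-0.0008  0.0003] anc [ -29.08 -315.8 ] F [ 0.51 -0.28  0.02] Fanc_y -0.42 M [-0.007 -0.007  0.   ] g 0.7
shift [0.0004 0.0019 0.0711] rot [-0.0001  0.0009  0.0045]
```

View pics/tA3.png

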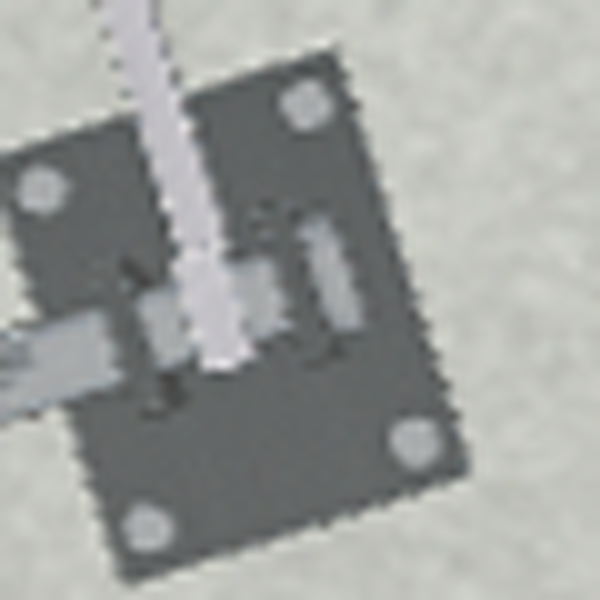

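View pics/sA3.png

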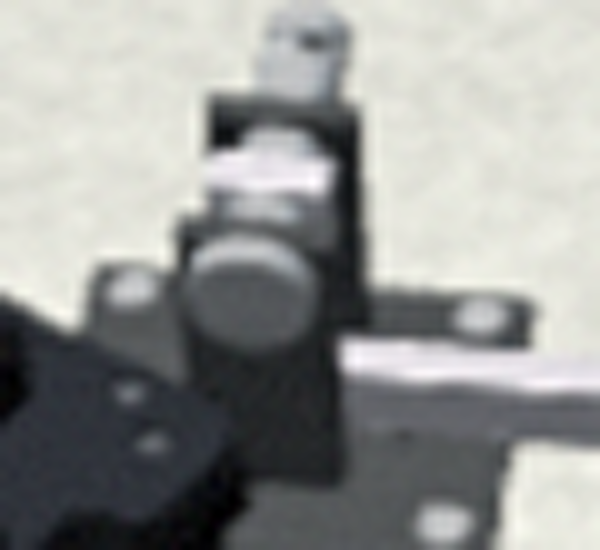

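View pics/s3.png

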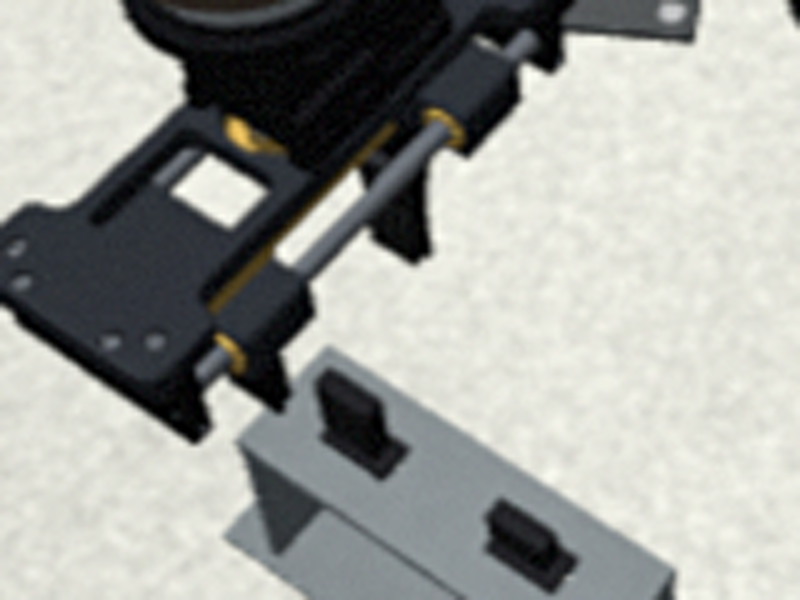

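The head is now flush with the ear in both views: scene crop (255,290), top crop (335,275). The hole shows as a dark spot at scene crop (318,40). I'll enlarge it in both views.

Run:
```python
from h import *
T,S=pickle.load(open("v3.pkl","rb"))
def en(im,x0,y0,w,h,f):
    return cv2.resize(np.clip(im[y0:y0+h,x0:x0+w,::-1]*1.5,0,255).astype('uint8'),None,fx=f,fy=f,interpolation=cv2.INTER_CUBIC)
cv2.imwrite("pics/hole3.png",np.hstack([en(T["frame"],277,255,25,28,16)[:440],en(S["frame"],288,195,24,28,16)[:440]]))
# predicted pixels for the top of mouth at rolls, and pin edges
for th in (-.5,-.25,0,.25,.5):
    P=np.array([*anc(10*np.sin(th),46),.075+.01*np.cos(th)])
    print(th,'T',((proj(T,P)[0]-[277,255]+.5)*16-.5).round(),'S',((proj(S,P)[0]-[288,195]+.5)*16-.5).round()+[400,0])
for n,l in (('end+x',(10,60)),('end-x',(-10,60)),('end axis top',(0,60))):
    P=np.array([*anc(*l),.075 if l[0] else .085]);print(n,'T',((proj(T,P)[0]-[277,255]+.5)*16-.5).round(),'S',((proj(S,P)[0]-[288,195]+.5)*16-.5).round()+[400,0])
```

```text
-0.5 T [256. 301.] S [558. 141.]
-0.25 T [251. 285.] S [573. 137.]
0 T [245. 268.] S [590. 137.]
0.25 T [240. 252.] S [607. 140.]
0.5 T [236. 236.] S [623. 146.]
end+x T [137. 233.] S [674. 129.]
end-x T [179. 366.] S [541. 119.]
end axis top T [151. 299.] S [605.  73.]
```

View pics/hole3.png

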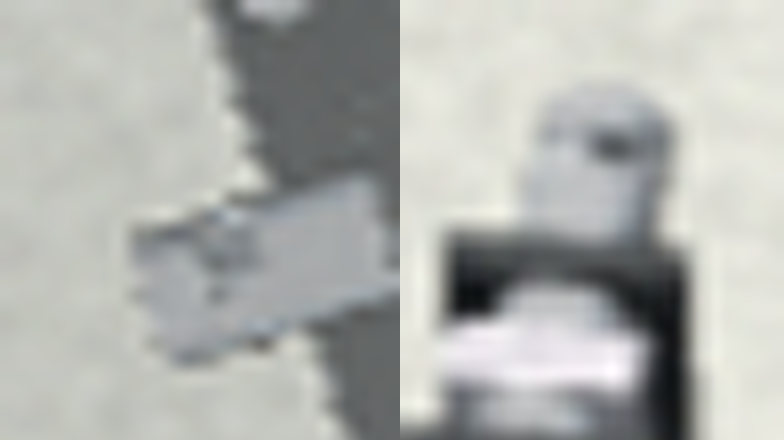

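The top view puts the mouth at (225,240) and the scene view at (612,145). Both lie between my 0.25 and 0.5 rad predictions, so the pin is rolled about +0.35 rad and the mouth is about 3.5 mm toward anchor +x. The open fingers straddle the taller clip handle cleanly. I lower and close.

Emit:
jog_arm(moves=[[-0.4,0.0004,0.0015,0.01,0,0,0.0045],[-0.4,0.0004,0.0015,0.022,0,0,0.0045],[-0.4,0.0004,0.0015,0.034,0,0,0.0045],[-0.4,0.0004,0.0015,0.046,0,0,0.0045],[-0.4,0.0004,0.0015,0.057,0,0,0.0045],[-0.4,0.0004,0.0015,0.066,0,0,0.0045],[-0.4,0.0004,0.0015,0.07,0,0,0.0045],[0.3,0.0004,0.0015,0.07,0,0,0.0045],[0.5,0.0004,0.0015,0.07,0,0,0.0045],[0.6,0.0004,0.0015,0.07,0,0,0.0045]])

```text
time_s: 11.18
tcp_pos: [0.5268, -0.2339, 0.096]
ee_rot: [[0.98, -0.199, 0.001], [-0.199, -0.98, -0.0], [0.001, 0.0, -1.0]]
wrist_force: [-0.0, -0.0, -0.0]
gripper_width: 0.554
```

Run:
```python
from h import *;from station import *
s=sense();show(s);plan(s,[.5260,-.2332,.095],-11.4)
S=capture("scene")
def en(im,x0,y0,w,h,f):
    return cv2.resize(np.clip(im[y0:y0+h,x0:x0+w,::-1]*1.8,0,255).astype('uint8'),None,fx=f,fy=f,interpolation=cv2.INTER_CUBIC)
cv2.imwrite("pics/s4.png",en(S["frame"],200,290,110,100,6))
```

```text
t 11.18 tcp [ 0.5268 -0.2339  0.096 ] yaw -11.49 tilt [ 0.0014 -0.0004] anc [ -29.14 -318.47] F [-0.02 -0.   -0.04] Fanc_y 0.0 M [-0.067 -0.013 -0.031] g 0.554
shift [-0.0009 -0.0005  0.001 ] rot [ 0.0001 -0.0014 -0.0016]
```

View pics/s4.png

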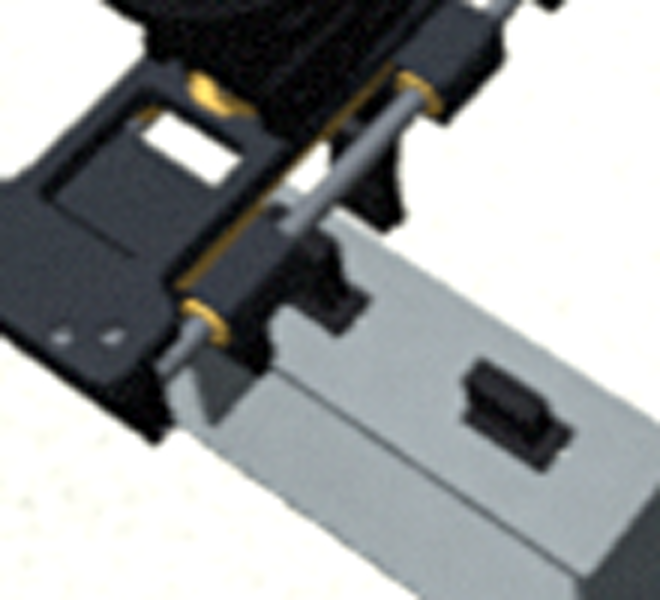

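The handle at (325,270) sits between the fingers. Closing now.

Emit:
jog_arm(moves=[[0.75,-0.0005,-0.0003,0.001,0,0,0],[0.85,-0.0005,-0.0003,0.001,0,0,0],[1,-0.0005,-0.0003,0.001,0,0,0],[1,-0.0005,-0.0003,0.001,0,0,0],[1,-0.0005,-0.0003,0.001,0,0,0],[1,-0.0005,-0.0003,0.001,0,0,0],[1,-0.0005,-0.0003,0.001,0,0,0],[1,-0.0005,-0.0003,0.001,0,0,0],[1,-0.0005,-0.0003,0.001,0,0,0],[1,-0.0005,-0.0003,0.001,0,0,0]])

```text
time_s: 12.07
tcp_pos: [0.5259, -0.233, 0.0944]
ee_rot: [[0.98, -0.199, 0.0], [-0.199, -0.98, 0.0], [0.0, -0.0, -1.0]]
wrist_force: [0.5, 3.5, 1.8]
gripper_width: 0.109
```

Run:
```python
from h import *;from station import *
s=sense();show(s)
```

```text
t 12.07 tcp [ 0.5259 -0.233   0.0944] yaw -11.50 tilt [0.0003 0.0004] anc [ -29.7  -317.37] F [0.51 3.52 1.83] Fanc_y 3.23 M [ 1.253 -0.154 -0.024] g 0.109
```

Emit:
jog_arm(moves=[[1,0,0,-0.004,0,0,0],[1,0,0,-0.012,0,0,0],[1,0,0,-0.022,0,0,0],[1,0,0,-0.032,0,0,0],[1,0,0,-0.042,0,0,0],[1,0,0,-0.052,0,0,0],[1,0,0,-0.062,0,0,0],[1,0,0,-0.072,0,0,0],[1,0,0,-0.082,0,0,0],[1,0,0,-0.09,0,0,0]])

```text
time_s: 12.9
tcp_pos: [0.526, -0.2338, 0.1861]
ee_rot: [[0.98, -0.199, 0.001], [-0.199, -0.98, -0.001], [0.002, 0.001, -1.0]]
wrist_force: [0.8, -0.7, -0.7]
gripper_width: 0.117
```

Run:
```python
from h import *;from station import *
s=sense();show(s)
S=capture("scene");pickle.dump((S,s),open("v5.pkl","wb"))
def en(im,x0,y0,w,h,f):
    return cv2.resize(np.clip(im[y0:y0+h,x0:x0+w,::-1]*1.6,0,255).astype('uint8'),None,fx=f,fy=f,interpolation=cv2.INTER_CUBIC)
cv2.imwrite("pics/s5.png",en(S["frame"],200,260,110,100,6))
```

```text
t 12.90 tcp [ 0.526  -0.2338  0.1861] yaw -11.50 tilt [ 0.0014 -0.0009] anc [ -29.83 -318.19] F [ 0.78 -0.68 -0.69] Fanc_y -0.87 M [-0.02  -0.04  -0.007] g 0.117
```

View pics/s5.png

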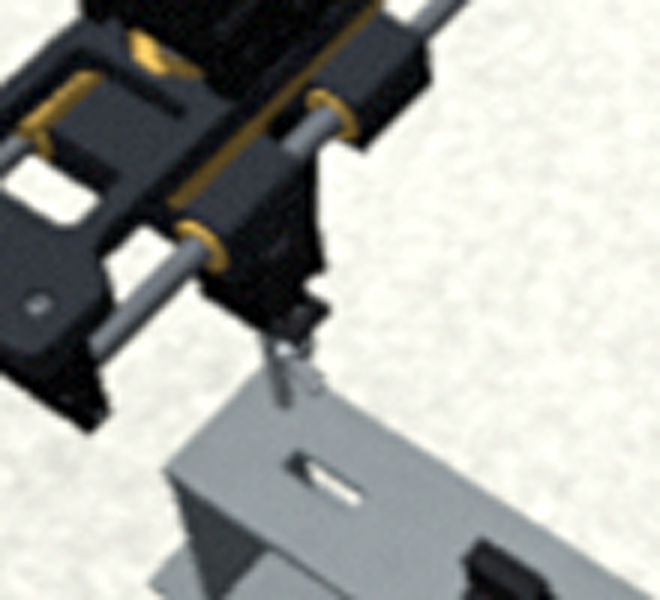

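The clip hangs clear of the slot. Its straight leg tip is at crop (285,405), with the bow on its +x side at (310,375). I check the leg offset in the gripper.

Run:
```python
from h import *
S,s=pickle.load(open("v5.pkl","rb"))
im=S["frame"]
c=np.clip(im[308:335,238:262,::-1]*1.6,0,255).astype('uint8')
cv2.imwrite("pics/leg.png",cv2.resize(c,None,fx=20,fy=20,interpolation=cv2.INTER_CUBIC))
R=s["ee_rot"];p=s["tcp_pos"]
for x,z in((-3,9.4),(-3,64.4),(-6,64.4),(-6,9.4),(0,64.4),(-9+0,9.4),(18,9.4)):
    P=p+R@np.array([x,0,z])/1000
    print(x,z,P.round(4),((proj(S,P)[0]-[238,308]+.5)*20-.5).round())
```

```text
-3 9.4 [ 0.5231 -0.2332  0.1767] [111.  10.]
-3 64.4 [ 0.5232 -0.2332  0.1217] [197. 375.]
-6 64.4 [ 0.5202 -0.2327  0.1217] [171. 358.]
-6 9.4 [ 0.5201 -0.2326  0.1767] [84. -7.]
0 64.4 [ 0.5261 -0.2338  0.1217] [223. 392.]
-9 9.4 [ 0.5172 -0.232   0.1767] [ 56. -24.]
18 9.4 [ 0.5437 -0.2374  0.1767] [304. 132.]
```

View pics/leg.png

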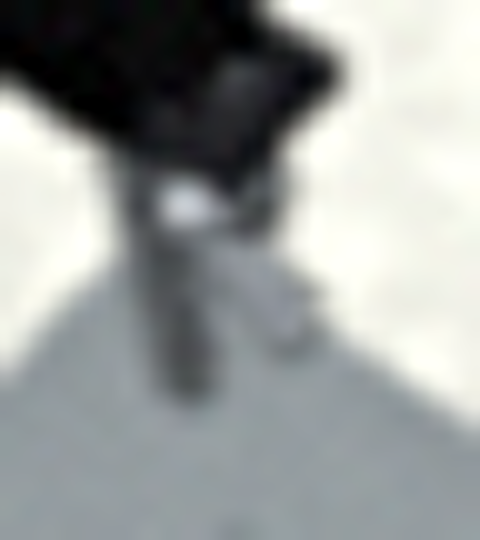

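Run:
```python
from h import *;from station import *
s=sense();plan(s,[*anc(6.5,46),.186],AY);print(anc(6.5,46))
```

```text
shift [-0.1395 -0.3388  0.0007] rot [ 0.002  -0.0042 -0.4879]
[0.45759168 0.12575538]
```

Emit:
jog_arm(moves=[[1,-0.008,-0.02,0,0,0,-0.03],[1,-0.021,-0.052,0,0,0,-0.1],[1,-0.036,-0.087,0,0,0,-0.16],[1,-0.051,-0.123,0,0,0,-0.22],[1,-0.066,-0.159,0,0,0,-0.28],[1,-0.081,-0.195,0,0,0,-0.34],[1,-0.096,-0.231,0,0,0,-0.4],[1,-0.11,-0.267,0,0,0,-0.46],[1,-0.125,-0.303,0,0.0,0,-0.488],[1,-0.135,-0.328,0,0,0,-0.488]])

```text
time_s: 13.78
tcp_pos: [0.4582, 0.1175, 0.1848]
ee_rot: [[0.958, 0.286, 0.001], [0.286, -0.958, 0.001], [0.001, -0.0, -1.0]]
wrist_force: [-0.2, -0.4, -1.7]
gripper_width: 0.113
```

Run:
```python
from h import *;from station import *
s=sense();show(s);plan(s,[*anc(6.5,46),.160],AY)
```

```text
t 13.78 tcp [0.4582 0.1175 0.1848] yaw 16.62 tilt [0.0008 0.0006] anc [ 4.73 37.95] F [-0.16 -0.37 -1.67] Fanc_y -0.31 M [-0.076 -0.071 -0.005] g 0.113
shift [ 0.0018 -0.008   0.0248] rot [-0.0003 -0.0009  0.0027]
```

Emit:
jog_arm(moves=[[1,0.001,-0.003,0,0,0,0.003],[1,0.0018,-0.006,0,0,0,0.003],[1,0.0018,-0.0075,0.004,0,0,0.003],[1,0.0018,-0.0075,0.009,0,0,0.003],[1,0.0018,-0.0075,0.014,0,0,0.003],[1,0.0018,-0.0075,0.018,0,0,0.003],[1,0.0018,-0.0075,0.021,0,0,0.003],[1,0.0018,-0.0075,0.021,0,0,0.003],[1,0.0018,-0.0075,0.021,0,0,0.003],[1,0.0018,-0.0075,0.021,0,0,0.003]])

```text
time_s: 14.62
tcp_pos: [0.4587, 0.1226, 0.1635]
ee_rot: [[0.96, 0.28, 0.0], [0.28, -0.96, 0.0], [0.0, 0.0, -1.0]]
wrist_force: [0.4, 0.7, -2.3]
gripper_width: 0.111
```

Run:
```python
from h import *;from station import *
s=sense();show(s);plan(s,[*anc(6.5,46),.160],AY)
S=capture("scene");pickle.dump((S,s),open("v6.pkl","wb"))
im=S["frame"];c=np.clip(im[165:225,260:340,::-1]*1.8,0,255).astype('uint8')
cv2.imwrite("pics/s6.png",cv2.resize(c,None,fx=10,fy=10,interpolation=cv2.INTER_CUBIC))
R=s["ee_rot"];p=s["tcp_pos"];q=lambda P:((proj(S,P)[0]-[260,165]+.5)*10-.5).round()
print('tip',q(p+R@[-.003,0,.0644]),'mouth .35',q(np.array([*anc(3.5,46),.0844])),'home top',q(np.array([*anc(0,46),.085])))
```

```text
t 14.62 tcp [0.4587 0.1226 0.1635] yaw 16.26 tilt [0.0003 0.0001] anc [ 6.67 42.62] F [ 0.35  0.74 -2.34] Fanc_y 0.61 M [-0.074 -0.017 -0.025] g 0.111
shift [-0.0002 -0.0034  0.0035] rot [ 0.     -0.0003 -0.0036]
tip [409. 351.] mouth .35 [413. 389.] home top [398. 385.]
```

View pics/s6.png

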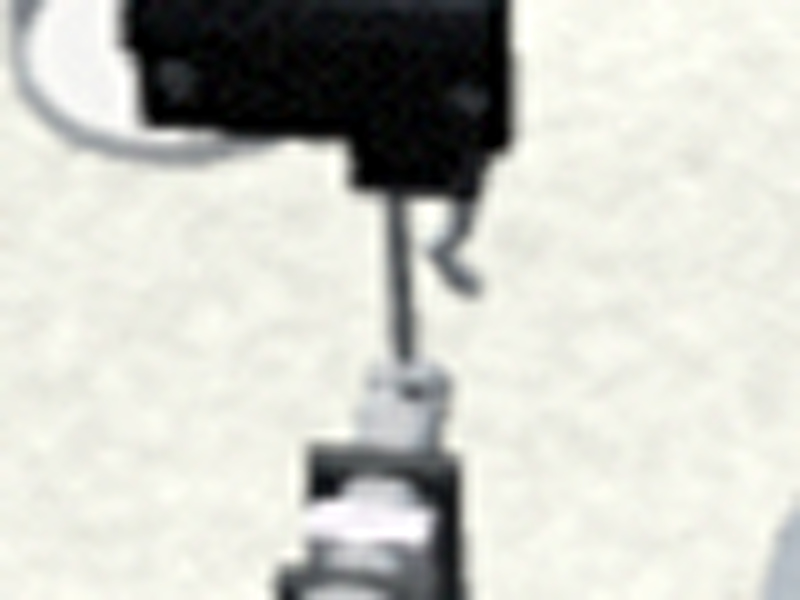

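The leg is above the pin, with its tip near (402,358) and the hole's dark mouth near (420,386). I'll zoom in to measure them relative to each other.

Run:
```python
from h import *
S,s=pickle.load(open("v6.pkl","rb"))
im=S["frame"];x0,y0,w,h,f=290,190,20,24,25
c=np.clip(im[y0:y0+h,x0:x0+w,::-1]*1.8,0,255).astype('uint8')
cv2.imwrite("pics/z6.png",cv2.resize(c,None,fx=f,fy=f,interpolation=cv2.INTER_LANCZOS4))
R=s["ee_rot"];p=s["tcp_pos"];q=lambda P:((proj(S,P)[0]-[x0,y0]+.5)*f-.5).round()
print('tip',q(p+R@[-.003,0,.0644]),'tip x+1mm',q(p+R@[-.002,0,.0644]),'tip z low 1',q(p+R@[-.003,0,.0654]),'leg mid',q(p+R@[-.003,0,.05]))
for th in(0,.2,.35,.5):print(th,q(np.array([*anc(10*np.sin(th),46),.075+.01*np.cos(th)])))
for y in(30,46,60):print(y,'edges at z75',q(np.array([*anc(-10,y),.075])),q(np.array([*anc(10,y),.075])))
# silhouettes: pin cylinder
import itertools
for y in (35,46,58):
    P=np.array([[*anc(10*np.sin(t),y),.075+.01*np.cos(t)] for t in np.linspace(-3.1,3.1,200)]);Q=((proj(S,P)-[x0,y0]+.5)*f-.5)
    i,j=Q[:,0].argmin(),Q[:,0].argmax();print('sil',y,Q[i].round(),Q[j].round())
```

```text
tip [274. 254.] tip x+1mm [284. 255.] tip z low 1 [274. 262.] leg mid [267. 136.]
0 [247. 339.]
0.2 [268. 343.]
0.35 [283. 347.]
0.5 [298. 353.]
30 edges at z75 [118. 527.] [331. 543.]
46 edges at z75 [146. 410.] [357. 427.]
60 edges at z75 [170. 311.] [379. 326.]
sil 35 [127. 485.] [339. 509.]
sil 46 [146. 406.] [357. 429.]
sil 58 [167. 320.] [376. 343.]
```

View pics/z6.png

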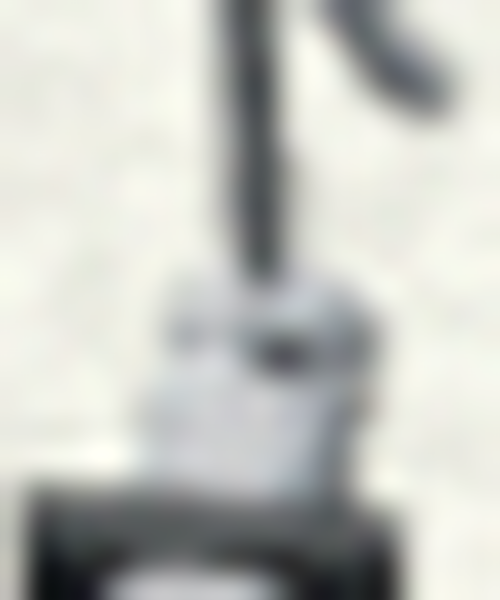

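Relative to the pin's silhouette, the leg is about 1.4 mm further toward −x than predicted. The mouth is at x≈+4, y≈46.3 in anchor axes, so I correct for that.

Run:
```python
from h import *;from station import *
s=sense();show(s);plan(s,[*anc(8.4,46.3),.152],AY)
```

```text
t 14.67 tcp [0.4587 0.1227 0.1636] yaw 16.27 tilt [0.0005 0.0002] anc [ 6.72 42.71] F [ 0.18  0.35 -1.77] Fanc_y 0.28 M [-0.039  0.013 -0.071] g 0.112
shift [ 0.0017 -0.0036  0.0116] rot [-0.     -0.0005 -0.0034]
```

Emit:
jog_arm(moves=[[1,0.0008,-0.0018,0,0,0,-0.0034],[1,0.0017,-0.0036,0.001,0,0,-0.0034],[1,0.0017,-0.0036,0.003,0,0,-0.0034],[1,0.0017,-0.0036,0.005,0,0,-0.0034],[1,0.0017,-0.0036,0.007,0,0,-0.0034],[1,0.0017,-0.0036,0.009,0,0,-0.0034],[1,0.0017,-0.0036,0.0105,0,0,-0.0034],[1,0.0017,-0.0036,0.0116,0,0,-0.0034],[1,0.0017,-0.0036,0.0116,0,0,-0.0034],[1,0.0017,-0.0036,0.0116,0,0,-0.0034]])

```text
time_s: 15.5
tcp_pos: [0.4591, 0.1266, 0.1517]
ee_rot: [[0.959, 0.284, -0.0], [0.284, -0.959, -0.0], [-0.0, 0.0, -1.0]]
wrist_force: [1.6, -0.3, -0.6]
gripper_width: 0.112
```

Run:
```python
from h import *;from station import *
s=sense();show(s);plan(s,[*anc(8.4,46.3),.152],AY)
S=capture("scene");T=capture("top");pickle.dump((S,s,T),open("v7.pkl","wb"))
im=S["frame"];x0,y0,w,h,f=290,190,20,24,25
c=np.clip(im[y0:y0+h,x0:x0+w,::-1]*1.8,0,255).astype('uint8')
cv2.imwrite("pics/z7.png",cv2.resize(c,None,fx=f,fy=f,interpolation=cv2.INTER_LANCZOS4))
```

```text
t 15.50 tcp [0.4591 0.1266 0.1517] yaw 16.48 tilt [-0.     -0.0001] anc [ 8.22 46.4 ] F [ 1.64 -0.26 -0.56] Fanc_y -0.71 M [-0.02  -0.045 -0.007] g 0.112
shift [ 0.0002  0.0001 -0.0003] rot [0.0001 0.0001 0.0001]
```

View pics/z7.png

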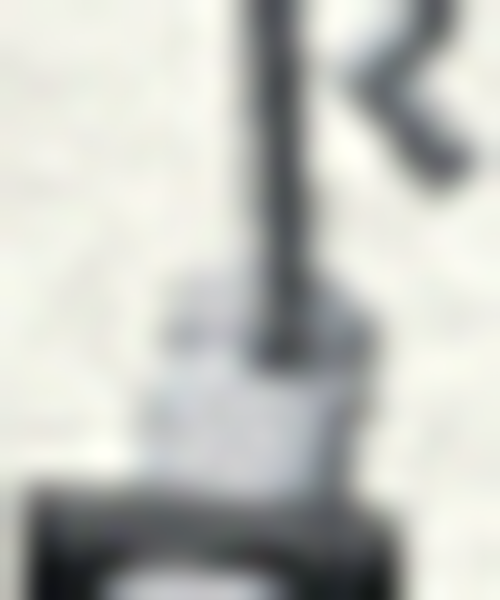

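The leg now points at the mouth (285,345), so I feel downward.

Emit:
jog_arm(moves=[[1,0,0,0.0006,0,0,0],[1,0,0,0.0012,0,0,0],[1,0,0,0.0018,0,0,0],[1,0,0,0.0024,0,0,0],[1,0,0,0.003,0,0,0],[1,0,0,0.0034,0,0,0],[1,0,0,0.0038,0,0,0],[1,0,0,0.0042,0,0,0],[1,0,0,0.0042,0,0,0],[1,0,0,0.0042,0,0,0]])

```text
time_s: 16.43
tcp_pos: [0.4591, 0.1266, 0.1475]
ee_rot: [[0.959, 0.284, -0.0], [0.284, -0.959, -0.0], [-0.0, 0.0, -1.0]]
wrist_force: [0.3, -0.3, -2.1]
gripper_width: 0.111
```

Run:
```python
from h import *;from station import *
s=sense();show(s)
```

```text
t 16.43 tcp [0.4591 0.1266 0.1475] yaw 16.48 tilt [-0.0001 -0.    ] anc [ 8.2  46.42] F [ 0.33 -0.29 -2.08] Fanc_y -0.37 M [-0.066 -0.11  -0.035] g 0.111
```

Emit:
jog_arm(moves=[[1,0,0,0.0004,0,0,0],[1,0,0,0.0008,0,0,0],[1,0,0,0.0012,0,0,0],[1,0,0,0.0016,0,0,0],[1,0,0,0.002,0,0,0],[1,0,0,0.0024,0,0,0],[1,0,0,0.0027,0,0,0],[1,0,0,0.003,0,0,0],[1,0,0,0.003,0,0,0],[1,0,0,0.003,0,0,0]])

```text
time_s: 17.27
tcp_pos: [0.4591, 0.1266, 0.1446]
ee_rot: [[0.959, 0.284, -0.0], [0.284, -0.959, -0.0], [-0.0, 0.0, -1.0]]
wrist_force: [-0.2, 0.0, -1.7]
gripper_width: 0.11
```

Run:
```python
from h import *;from station import *
s=sense();show(s)
```

```text
t 17.27 tcp [0.4591 0.1266 0.1446] yaw 16.48 tilt [-0. -0.] anc [ 8.2 46.4] F [-0.19  0.04 -1.73] Fanc_y 0.1 M [-0.114 -0.018 -0.049] g 0.11
```

The tip is about 4 mm below the mouth with no reaction force, so it's in the hole. Now I roll the pin upright by moving the leg toward −x.

Emit:
jog_arm(moves=[[1,-0.0005,0,0.0002,0,0,0],[1,-0.001,0,0.0004,0,0,0],[1,-0.0015,0,0.0006,0,0,0],[1,-0.002,0,0.0008,0,0,0],[1,-0.0025,0,0.001,0,0,0],[1,-0.003,0,0.001,0,0,0],[1,-0.0035,0,0.001,0,0,0],[1,-0.004,0,0.001,0,0,0],[1,-0.004,0,0.001,0,0,0],[1,-0.004,0,0.001,0,0,0]])

```text
time_s: 18.1
tcp_pos: [0.4559, 0.1259, 0.1439]
ee_rot: [[0.959, 0.284, 0.002], [0.284, -0.959, 0.001], [0.002, -0.0, -1.0]]
wrist_force: [1.9, 1.9, -1.0]
gripper_width: 0.116
```

Run:
```python
from h import *;from station import *
s=sense();show(s);print('tool F',(s["ee_rot"].T@s["wrist_force"]).round(2))
S=capture("scene");T=capture("top");pickle.dump((S,s,T),open("v8.pkl","wb"))
im=S["frame"];x0,y0,w,h,f=290,190,20,24,25
c=np.clip(im[y0:y0+h,x0:x0+w,::-1]*1.8,0,255).astype('uint8')
cv2.imwrite("pics/z8.png",cv2.resize(c,None,fx=f,fy=f,interpolation=cv2.INTER_LANCZOS4))
R=s["ee_rot"];p=s["tcp_pos"];q=lambda P:((proj(S,P)[0]-[x0,y0]+.5)*f-.5).round()
for y in (46,58):
    P=np.array([[*anc(10*np.sin(t),y),.075+.01*np.cos(t)] for t in np.linspace(-3.1,3.1,200)]);Q=((proj(S,P)-[x0,y0]+.5)*f-.5)
    i,j=Q[:,0].argmin(),Q[:,0].argmax();print('sil',y,Q[i].round(),Q[j].round())
print('top home',q(np.array([*anc(0,46),.085])),q(np.array([*anc(0,46),.105])))
```

```text
t 18.10 tcp [0.4559 0.1259 0.1439] yaw 16.49 tilt [0.0016 0.0009] anc [ 4.94 46.63] F [ 1.91  1.86 -0.96] Fanc_y 1.24 M [ 0.52  -0.697  0.025] g 0.116
tool F [ 2.36 -1.24  0.96]
sil 46 [146. 406.] [357. 429.]
sil 58 [167. 320.] [376. 343.]
top home [247. 339.] [237. 178.]
```

View pics/z8.png

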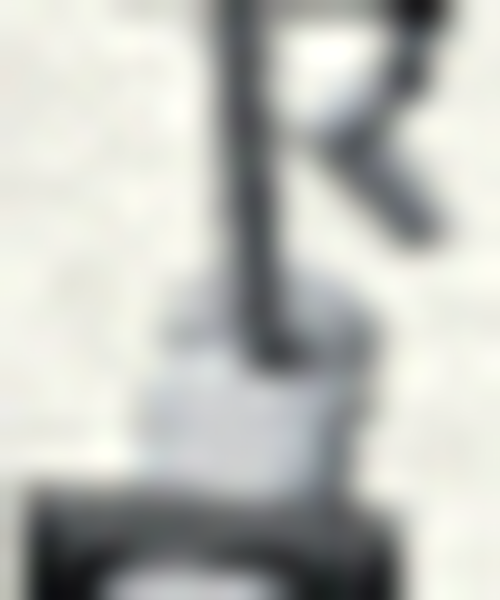

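The reaction is 2.4 N sideways and the leg rests on the mouth's −x edge. I go deeper so the hole turns as a couple with little side load.

Emit:
jog_arm(moves=[[1,0,0,0.0007,0,0,0],[1,0,0,0.0014,0,0,0],[1,0,0,0.0021,0,0,0],[1,0,0,0.0028,0,0,0],[1,0,0,0.0035,0,0,0],[1,0,0,0.0042,0,0,0],[1,0,0,0.0049,0,0,0],[1,0,0,0.0054,0,0,0],[1,0,0,0.006,0,0,0],[1,0,0,0.006,0,0,0]])

```text
time_s: 19.03
tcp_pos: [0.4557, 0.1258, 0.1377]
ee_rot: [[0.959, 0.284, 0.001], [0.284, -0.959, 0.001], [0.001, -0.0, -1.0]]
wrist_force: [3.1, 3.3, 1.4]
gripper_width: 0.111
```

```bash
cat >> h.py <<'E'
def tf(s):print('tool F',(s["ee_rot"].T@s["wrist_force"]).round(2),'tool M',(s["ee_rot"].T@s["moment"]).round(3))
E
python3 - <<'E'
from h import *;from station import *
s=sense();show(s);tf(s)
E
```

```text
t 19.03 tcp [0.4557 0.1258 0.1377] yaw 16.48 tilt [0.001  0.0006] anc [ 4.66 46.61] F [3.15 3.3  1.4 ] Fanc_y 2.27 M [ 1.234 -1.03  -0.033] g 0.111
tool F [ 3.95 -2.27 -1.39] tool M [0.891 1.338 0.034]
```

Emit:
jog_arm(moves=[[1,-0.0002,-0.0003,0,0,0,0],[1,-0.0004,-0.0006,0.0003,0,0,0],[1,-0.0006,-0.0009,0.0006,0,0,0],[1,-0.0008,-0.0009,0.0009,0,0,0],[1,-0.001,-0.0009,0.0012,0,0,0],[1,-0.001,-0.0009,0.0015,0,0,0],[1,-0.001,-0.0009,0.0018,0,0,0],[1,-0.001,-0.0009,0.002,0,0,0],[1,-0.001,-0.0009,0.002,0,0,0],[1,-0.001,-0.0009,0.002,0,0,0]])

```text
time_s: 19.87
tcp_pos: [0.4547, 0.1261, 0.136]
ee_rot: [[0.959, 0.284, 0.001], [0.284, -0.959, 0.0], [0.001, 0.0, -1.0]]
wrist_force: [5.5, 1.9, 2.7]
gripper_width: 0.113
```

Run:
```python
from h import *;from station import *
s=sense();show(s);tf(s)
```

```text
t 19.87 tcp [0.4547 0.1261 0.136 ] yaw 16.50 tilt [0.0015 0.0002] anc [ 3.84 47.2 ] F [5.54 1.88 2.75] Fanc_y 0.23 M [ 0.548 -1.714  0.023] g 0.113
tool F [ 5.85 -0.23 -2.74] tool M [ 0.039  1.799 -0.022]
```

Run:
```python
from h import *;from station import *
s=sense()
S=capture("scene");T=capture("top");pickle.dump((S,s,T),open("v9.pkl","wb"))
im=S["frame"];x0,y0,w,h,f=286,178,28,30,20
c=np.clip(im[y0:y0+h,x0:x0+w,::-1]*1.8,0,255).astype('uint8')
cv2.imwrite("pics/z9.png",cv2.resize(c,None,fx=f,fy=f,interpolation=cv2.INTER_LANCZOS4))
q=lambda P:((proj(S,P)[0]-[x0,y0]+.5)*f-.5).round()
for z in(.085,.095,.105,.115):print('vertical over home',z,q(np.array([*anc(0,46.5),z])),'+1mm',q(np.array([*anc(1,46.5),z])))
```

```text
vertical over home 0.085 [278. 509.] +1mm [286. 509.]
vertical over home 0.095 [274. 444.] +1mm [283. 445.]
vertical over home 0.105 [270. 379.] +1mm [279. 380.]
vertical over home 0.115 [266. 314.] +1mm [275. 314.]
```

View pics/z9.png

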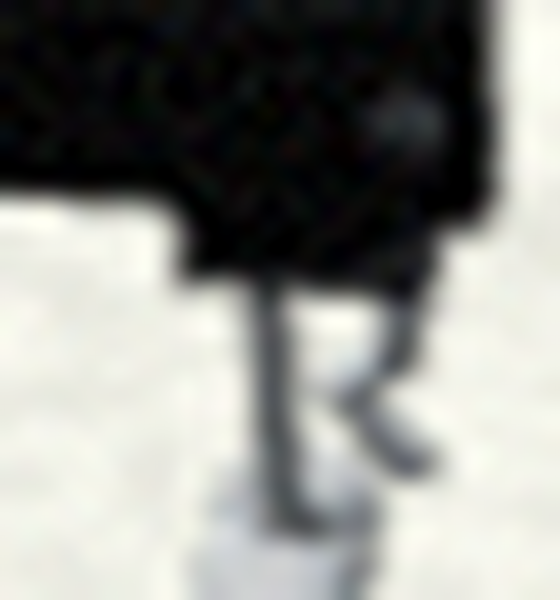

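The leg stands upright about 0.8 mm short of x=0, and the hole edge is still visible on its right, so the pin has partly rolled. I continue.

Emit:
jog_arm(moves=[[1,-0.0002,0,0.0003,0,0,0],[1,-0.0004,0,0.0006,0,0,0],[1,-0.0006,0,0.0009,0,0,0],[1,-0.0006,0,0.0013,0,0,0],[1,-0.0006,0,0.0017,0,0,0],[1,-0.0006,0,0.0021,0,0,0],[1,-0.0006,0,0.0025,0,0,0],[1,-0.0006,0,0.003,0,0,0],[1,-0.0006,0,0.003,0,0,0],[1,-0.0006,0,0.003,0,0,0]])

```text
time_s: 20.8
tcp_pos: [0.4537, 0.1258, 0.1325]
ee_rot: [[0.959, 0.284, 0.0], [0.284, -0.959, -0.0], [0.0, 0.0, -1.0]]
wrist_force: [4.6, 1.8, 1.1]
gripper_width: 0.111
```

Run:
```python
from h import *;from station import *
s=sense();show(s);tf(s)
```

```text
t 20.80 tcp [0.4537 0.1258 0.1325] yaw 16.48 tilt [ 0.0004 -0.0001] anc [ 2.77 47.17] F [4.58 1.85 1.09] Fanc_y 0.47 M [ 0.526 -1.726 -0.014] g 0.111
tool F [ 4.92 -0.47 -1.09] tool M [0.015 1.804 0.014]
```

Emit:
jog_arm(moves=[[1,0,0,0.0007,0,0,0],[1,0,0,0.0014,0,0,0],[1,0,0,0.0021,0,0,0],[1,0,0,0.0028,0,0,0],[1,0,0,0.0035,0,0,0],[1,0,0,0.0042,0,0,0],[1,0,0,0.0049,0,0,0],[1,0,0,0.0056,0,0,0],[1,0,0,0.006,0,0,0],[1,0,0,0.006,0,0,0]])

```text
time_s: 21.63
tcp_pos: [0.4533, 0.1258, 0.1264]
ee_rot: [[0.959, 0.284, -0.0], [0.284, -0.959, -0.0], [-0.0, 0.0, -1.0]]
wrist_force: [4.7, 2.3, 0.7]
gripper_width: 0.114
```

Run:
```python
from h import *;from station import *
s=sense();show(s);tf(s)
```

```text
t 21.63 tcp [0.4533 0.1258 0.1264] yaw 16.48 tilt [-0.0004 -0.0003] anc [ 2.43 47.25] F [4.73 2.35 0.75] Fanc_y 0.91 M [ 0.421 -1.663  0.012] g 0.114
tool F [ 5.2  -0.91 -0.75] tool M [-0.068  1.714 -0.012]
```

Emit:
jog_arm(moves=[[1,0.0003,0,0,0,0,0],[1,0.0006,-0.0002,0.0007,0,0,0],[1,0.0006,-0.0003,0.0015,0,0,0],[1,0.0006,-0.0003,0.0023,0,0,0],[1,0.0006,-0.0003,0.0031,0,0,0],[1,0.0006,-0.0003,0.0039,0,0,0],[1,0.0006,-0.0003,0.0047,0,0,0],[1,0.0006,-0.0003,0.0055,0,0,0],[1,0.0006,-0.0003,0.0063,0,0,0],[1,0.0006,-0.0003,0.0063,0,0,0]])

```text
time_s: 22.47
tcp_pos: [0.4537, 0.1262, 0.12]
ee_rot: [[0.959, 0.284, -0.001], [0.284, -0.959, -0.0], [-0.001, 0.0, -1.0]]
wrist_force: [3.6, 1.4, -0.0]
gripper_width: 0.11
```

Run:
```python
from h import *;from station import *
s=sense();show(s);tf(s)
```

```text
t 22.47 tcp [0.4537 0.1262 0.12  ] yaw 16.47 tilt [-0.0007 -0.0003] anc [ 2.89 47.56] F [ 3.57  1.41 -0.03] Fanc_y 0.34 M [ 0.331 -1.166 -0.027] g 0.11
tool F [ 3.82 -0.34  0.02] tool M [-0.013  1.212  0.027]
```

Emit:
jog_arm(moves=[[1,0.0003,0,0,0,0,0],[1,0.0006,-0.0001,0.0006,0,0,0],[1,0.0006,-0.0001,0.0012,0,0,0],[1,0.0006,-0.0001,0.0018,0,0,0],[1,0.0006,-0.0001,0.0024,0,0,0],[1,0.0006,-0.0001,0.003,0,0,0],[1,0.0006,-0.0001,0.0036,0,0,0],[1,0.0006,-0.0001,0.0042,0,0,0],[1,0.0006,-0.0001,0.0042,0,0,0],[1,0.0006,-0.0001,0.0042,0,0,0]])

```text
time_s: 23.3
tcp_pos: [0.4542, 0.1264, 0.1158]
ee_rot: [[0.959, 0.284, -0.001], [0.284, -0.959, -0.0], [-0.001, 0.0, -1.0]]
wrist_force: [1.7, -0.0, -0.0]
gripper_width: 0.108
```

Run:
```python
from h import *;from station import *
s=sense();show(s);tf(s)
S=capture("scene");T=capture("top");pickle.dump((S,s,T),open("v10.pkl","wb"))
im=S["frame"];x0,y0,w,h,f=276,178,40,30,18
c=np.clip(im[y0:y0+h,x0:x0+w,::-1]*1.8,0,255).astype('uint8')
cv2.imwrite("pics/z10.png",cv2.resize(c,None,fx=f,fy=f,interpolation=cv2.INTER_LANCZOS4))
q=lambda P:((proj(S,P)[0]-[x0,y0]+.5)*f-.5).round()
for z in(.085,.095,.105,.115):print('vertical over home',z,q(np.array([*anc(0,46.5),z])),'+1mm',q(np.array([*anc(1,46.5),z])))
```

```text
t 23.30 tcp [0.4542 0.1264 0.1158] yaw 16.47 tilt [-0.0008 -0.0004] anc [ 3.46 47.62] F [ 1.68 -0.03 -0.02] Fanc_y -0.51 M [ 0.069 -0.608  0.023] g 0.108
tool F [1.6  0.51 0.02] tool M [-0.106  0.603 -0.023]
vertical over home 0.085 [430. 458.] +1mm [438. 458.]
vertical over home 0.095 [427. 400.] +1mm [434. 401.]
vertical over home 0.105 [423. 341.] +1mm [431. 342.]
vertical over home 0.115 [419. 282.] +1mm [427. 283.]
```

View pics/z10.png

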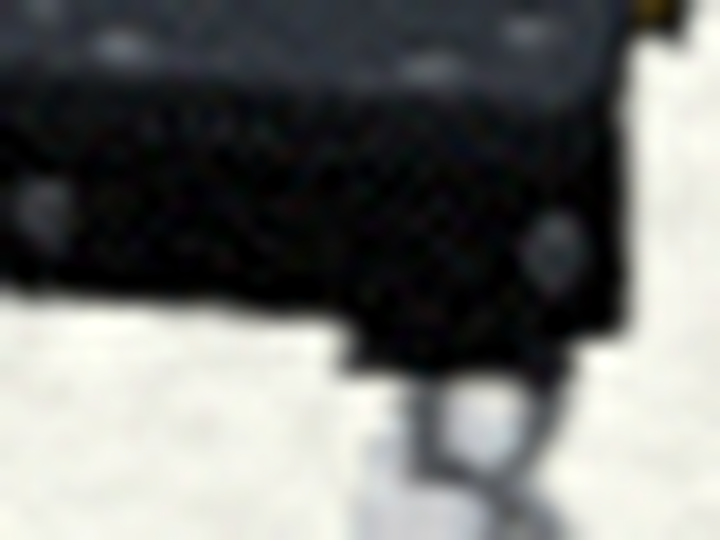

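The leg enters the pin at (430,455) and the bow is about to meet the pin's +x side at (500,490). I start pressing.

Emit:
jog_arm(moves=[[1,0,0,0.0007,0,0,0],[1,0,0,0.0014,0,0,0],[1,0,0,0.0021,0,0,0],[1,0,0,0.0028,0,0,0],[1,0,0,0.0034,0,0,0],[1,0,0,0.004,0,0,0],[1,0,0,0.0045,0,0,0],[1,0,0,0.005,0,0,0],[1,0,0,0.005,0,0,0],[1,0,0,0.005,0,0,0]])

```text
time_s: 24.23
tcp_pos: [0.4547, 0.1266, 0.1114]
ee_rot: [[0.959, 0.284, 0.0], [0.284, -0.959, -0.0], [0.0, 0.0, -1.0]]
wrist_force: [1.7, 0.6, 5.7]
gripper_width: 0.109
```

Run:
```python
from h import *;from station import *
s=sense();show(s);tf(s)
```

```text
t 24.23 tcp [0.4547 0.1266 0.1114] yaw 16.49 tilt [ 0.0004 -0.    ] anc [ 3.95 47.67] F [1.73 0.64 5.72] Fanc_y 0.12 M [-0.009 -0.088 -0.026] g 0.109
tool F [ 1.84 -0.12 -5.72] tool M [-0.033  0.082  0.026]
```

Emit:
jog_arm(moves=[[1,0,0,0.0005,0,0,0],[1,0,0,0.001,0,0,0],[1,0,0,0.0015,0,0,0],[1,0,0,0.002,0,0,0],[1,0,0,0.0025,0,0,0],[1,0,0,0.003,0,0,0],[1,0,0,0.0035,0,0,0],[1,0,0,0.004,0,0,0],[1,0,0,0.004,0,0,0],[1,0,0,0.004,0,0,0]])

```text
time_s: 25.07
tcp_pos: [0.4544, 0.1266, 0.1066]
ee_rot: [[0.959, 0.283, -0.0], [0.283, -0.959, -0.0], [-0.0, -0.0, -1.0]]
wrist_force: [1.8, 0.7, -0.3]
gripper_width: 0.118
```

Run:
```python
from h import *;from station import *
s=sense();show(s);tf(s)
```

```text
t 25.07 tcp [0.4544 0.1266 0.1066] yaw 16.46 tilt [-0.0005 -0.0001] anc [ 3.64 47.73] F [ 1.82  0.66 -0.3 ] Fanc_y 0.12 M [ 0.051 -0.502  0.036] g 0.118
tool F [ 1.93 -0.12  0.3 ] tool M [-0.093  0.496 -0.036]
```

Emit:
jog_arm(moves=[[1,0,0,0.0008,0,0,0],[1,0,0,0.0016,0,0,0],[1,0,0,0.0024,0,0,0],[1,0,0,0.0032,0,0,0],[1,0,0,0.004,0,0,0],[1,0,0,0.0048,0,0,0],[1,0,0,0.0056,0,0,0],[1,0,0,0.0064,0,0,0],[1,0,0,0.007,0,0,0],[1,0,0,0.007,0,0,0]])

```text
time_s: 25.9
tcp_pos: [0.4545, 0.1266, 0.0999]
ee_rot: [[0.959, 0.284, -0.0], [0.284, -0.959, -0.0], [-0.0, 0.0, -1.0]]
wrist_force: [0.8, 0.7, 0.2]
gripper_width: 0.109
```

Run:
```python
from h import *;from station import *
s=sense();show(s);tf(s)
S=capture("scene");T=capture("top");pickle.dump((S,s,T),open("v11.pkl","wb"))
im=S["frame"];x0,y0,w,h,f=276,178,40,30,18
c=np.clip(im[y0:y0+h,x0:x0+w,::-1]*1.8,0,255).astype('uint8')
cv2.imwrite("pics/z11.png",cv2.resize(c,None,fx=f,fy=f,interpolation=cv2.INTER_LANCZOS4))
```

```text
t 25.90 tcp [0.4545 0.1266 0.0999] yaw 16.47 tilt [-0.0002 -0.0001] anc [ 3.73 47.72] F [0.8  0.73 0.21] Fanc_y 0.47 M [ 0.064 -0.396  0.012] g 0.109
tool F [ 0.97 -0.47 -0.21] tool M [-0.051  0.398 -0.012]
```

View pics/z11.png

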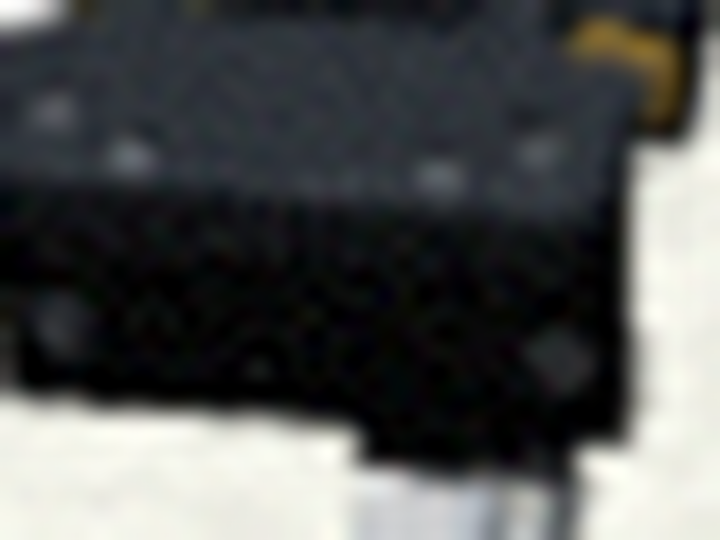

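The bow is beside the pin on its +x side and the force is low, so I go on until the flange touches.

Emit:
jog_arm(moves=[[1,0,0,0.0007,0,0,0],[1,0,0,0.0014,0,0,0],[1,0,0,0.0021,0,0,0],[1,0,0,0.0028,0,0,0],[1,0,0,0.0035,0,0,0],[1,0,0,0.0042,0,0,0],[1,0,0,0.0049,0,0,0],[1,0,0,0.0056,0,0,0],[1,0,0,0.0056,0,0,0],[1,0,0,0.0056,0,0,0]])

```text
time_s: 26.83
tcp_pos: [0.4544, 0.1266, 0.0943]
ee_rot: [[0.959, 0.284, -0.0], [0.284, -0.959, -0.0], [-0.0, 0.0, -1.0]]
wrist_force: [1.4, 0.7, -0.7]
gripper_width: 0.112
```

Run:
```python
from h import *;from station import *
s=sense();show(s);tf(s)
```

```text
t 26.83 tcp [0.4544 0.1266 0.0943] yaw 16.47 tilt [-0.0003 -0.0001] anc [ 3.69 47.7 ] F [ 1.42  0.74 -0.7 ] Fanc_y 0.31 M [ 0.051 -0.41   0.044] g 0.112
tool F [ 1.57 -0.31  0.7 ] tool M [-0.068  0.408 -0.044]
```

Not yet seated. I creep on and watch for the flange contact force.

Emit:
jog_arm(moves=[[1,0,0,0.0003,0,0,0],[1,0,0,0.0006,0,0,0],[1,0,0,0.0009,0,0,0],[1,0,0,0.0012,0,0,0],[1,0,0,0.0014,0,0,0],[1,0,0,0.0016,0,0,0],[1,0,0,0.0016,0,0,0],[1,0,0,0.0016,0,0,0],[1,0,0,0.0016,0,0,0],[1,0,0,0.0016,0,0,0]])

```text
time_s: 27.67
tcp_pos: [0.4546, 0.1267, 0.093]
ee_rot: [[0.959, 0.284, 0.0], [0.284, -0.959, 0.0], [0.0, -0.0, -1.0]]
wrist_force: [-0.0, 0.9, 4.4]
gripper_width: 0.112
```

Run:
```python
from h import *;from station import *
s=sense();show(s);tf(s)
```

```text
t 27.67 tcp [0.4546 0.1267 0.093 ] yaw 16.48 tilt [0.0003 0.0001] anc [ 3.91 47.73] F [-0.03  0.86  4.39] Fanc_y 0.84 M [ 0.064 -0.032 -0.011] g 0.112
tool F [ 0.22 -0.84 -4.39] tool M [0.052 0.049 0.011]
```

Emit:
jog_arm(moves=[[1,0,0,0.0002,0,0,0],[1,0,0,0.0004,0,0,0],[1,0,0,0.0006,0,0,0],[1,0,0,0.0007,0,0,0],[1,0,0,0.0007,0,0,0],[1,0,0,0.0007,0,0,0],[1,0,0,0.0007,0,0,0],[1,0,0,0.0007,0,0,0],[1,0,0,0.0007,0,0,0],[1,0,0,0.0007,0,0,0]])

```text
time_s: 28.5
tcp_pos: [0.4547, 0.1268, 0.0925]
ee_rot: [[0.959, 0.284, 0.0], [0.284, -0.959, 0.0], [0.001, -0.0, -1.0]]
wrist_force: [-0.4, 1.0, 6.4]
gripper_width: 0.113
```

Run:
```python
from h import *;from station import *
s=sense();show(s);tf(s)
```

```text
t 28.50 tcp [0.4547 0.1268 0.0925] yaw 16.49 tilt [0.0005 0.0002] anc [ 4.02 47.78] F [-0.37  0.96  6.43] Fanc_y 1.03 M [ 0.038  0.175 -0.065] g 0.113
tool F [-0.08 -1.03 -6.43] tool M [ 0.086 -0.157  0.065]
```

Emit:
jog_arm(moves=[[1,0,0,0.0003,0,0,0],[1,0,0,0.0006,0,0,0],[1,0,0,0.0009,0,0,0],[1,0,0,0.0012,0,0,0],[1,0,0,0.0012,0,0,0],[1,0,0,0.0012,0,0,0],[1,0,0,0.0012,0,0,0],[1,0,0,0.0012,0,0,0],[1,0,0,0.0012,0,0,0],[1,0,0,0.0012,0,0,0]])

```text
time_s: 29.33
tcp_pos: [0.4549, 0.1269, 0.0919]
ee_rot: [[0.959, 0.284, 0.001], [0.284, -0.959, 0.0], [0.001, -0.0, -1.0]]
wrist_force: [-2.2, 0.7, 10.0]
gripper_width: 0.116
```

Run:
```python
from h import *;from station import *
s=sense();show(s);tf(s)
S=capture("scene");T=capture("top");pickle.dump((S,s,T),open("v12.pkl","wb"))
im=S["frame"];x0,y0,w,h,f=276,188,44,33,18
c=np.clip(im[y0:y0+h,x0:x0+w,::-1]*2.2,0,255).astype('uint8')
cv2.imwrite("pics/z12.png",cv2.resize(c,None,fx=f,fy=f,interpolation=cv2.INTER_LANCZOS4))
```

```text
t 29.33 tcp [0.4549 0.1269 0.0919] yaw 16.51 tilt [0.001  0.0003] anc [ 4.24 47.85] F [-2.23  0.74  9.96] Fanc_y 1.34 M [ 0.074  0.515 -0.066] g 0.116
tool F [-1.92 -1.34 -9.97] tool M [ 0.217 -0.473  0.066]
```

View pics/z12.png

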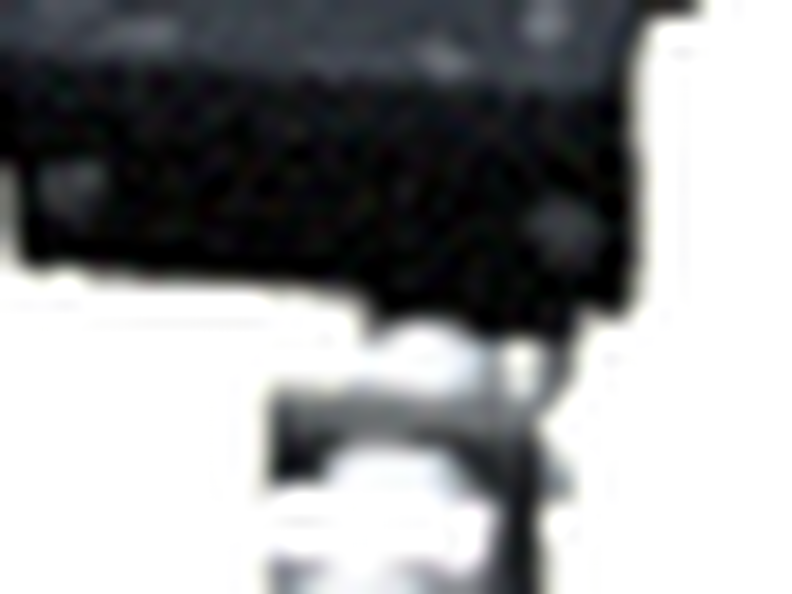

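The bow nose (530,410) has closed under the pin's side with its flare at (560,490), and the flange is on the pin at about 11 N. I unload and let go.

Emit:
jog_arm(moves=[[1,0,0,-0.0008,0,0,0],[1,0,0,-0.0016,0,0,0],[0.7,0,0,-0.0016,0,0,0],[0.6,0,0,-0.0016,0,0,0],[0.5,0,0,-0.0016,0,0,0],[0.4,0,0,-0.0016,0,0,0],[0.3,0,0,-0.0016,0,0,0],[0.3,0,0,-0.002,0,0,0],[0.3,0,0,-0.005,0,0,0],[0.3,0,0,-0.01,0,0,0]])

```text
time_s: 30.27
tcp_pos: [0.4542, 0.1264, 0.1008]
ee_rot: [[0.959, 0.284, -0.001], [0.284, -0.959, -0.001], [-0.001, 0.0, -1.0]]
wrist_force: [0.8, 0.6, 0.3]
gripper_width: 0.345
```

Run:
```python
from h import *;from station import *
s=sense();show(s);tf(s)
```

```text
t 30.27 tcp [0.4542 0.1264 0.1008] yaw 16.47 tilt [-0.0012 -0.0007] anc [ 3.4  47.61] F [0.83 0.63 0.31] Fanc_y 0.37 M [-0.024 -0.014 -0.001] g 0.345
tool F [ 0.98 -0.37 -0.31] tool M [-0.027  0.007  0.001]
```

Released with no force left. I rise, then move aside to look.

Emit:
jog_arm(moves=[[0.3,0,0,-0.012,0,0,0],[0.3,0,0,-0.03,0,0,0],[0.3,0,0,-0.05,0,0,0],[0.3,0,0,-0.075,0,0,0],[0.3,0,0,-0.1,0,0,0],[0.3,0,0.03,-0.12,0,0,0],[0.3,0,0.065,-0.13,0,0,0],[0.3,0,0.1,-0.13,0,0,0],[0.3,0,0.135,-0.13,0,0,0],[0.3,0,0.17,-0.13,0,0,0]])

```text
time_s: 31.1
tcp_pos: [0.503, -0.0378, 0.2321]
ee_rot: [[0.959, 0.284, 0.002], [0.284, -0.959, 0.001], [0.002, 0.0, -1.0]]
wrist_force: [0.2, 1.6, 0.4]
gripper_width: 0.346
```

Emit:
jog_arm(moves=[[0.3,0,0.03,0,0,0,0],[0.3,0,0.06,0,0,0,0],[0.3,0,0.09,0,0,0,0],[0.3,0,0.12,0,0,0,0],[0.3,0,0.14,0,0,0,0],[0.3,0,0.15,0,0,0,0],[0.3,0,0.15,0,0,0,0],[0.3,0,0.15,0,0,0,0],[0.3,0,0.15,0,0,0,0],[0.3,0,0.15,0,0,0,0]])

```text
time_s: 31.93
tcp_pos: [0.5451, -0.179, 0.2313]
ee_rot: [[0.958, 0.285, 0.0], [0.285, -0.958, 0.0], [0.0, -0.0, -1.0]]
wrist_force: [-0.1, 0.9, -0.4]
gripper_width: 0.35
```

Run:
```python
from h import *;from station import *
s=sense();show(s)
S=capture("scene");T=capture("top");pickle.dump((S,s,T),open("v13.pkl","wb"))
def en(im,x0,y0,w,h,f):
    return cv2.resize(np.clip(im[y0:y0+h,x0:x0+w,::-1]*1.8,0,255).astype('uint8'),None,fx=f,fy=f,interpolation=cv2.INTER_CUBIC)
cv2.imwrite("pics/e13.png",np.hstack([en(S["frame"],280,175,40,55,10),en(T["frame"],275,245,40,55,10)]))
qS=lambda P:((proj(S,P)[0]-[280,175]+.5)*10-.5).round()
for x,z in((-9,0),(21,0),(-10,34),(16,34)):
    print(x,z,'S',qS(np.array([*anc(x,47),.085+z/1000])),'T',((proj(T,np.array([*anc(x,47),.085+z/1000]))[0]-[275,245]+.5)*10-.5).round()+[400,0])
cv2.imwrite("pics/S13.png",S["frame"][:,:,::-1])
```

```text
t 31.93 tcp [ 0.5451 -0.179   0.2313] yaw 16.57 tilt [0.0002 0.0002] anc [   3.99 -271.08] F [-0.14  0.92 -0.42] Fanc_y 0.92 M [-0.08  -0.013 -0.013] g 0.35
-9 0 S [161. 280.] T [581. 307.]
21 0 S [288. 289.] T [541. 181.]
-10 34 S [149. 169.] T [568. 311.]
16 34 S [262. 177.] T [533. 197.]
```

View pics/e13.png

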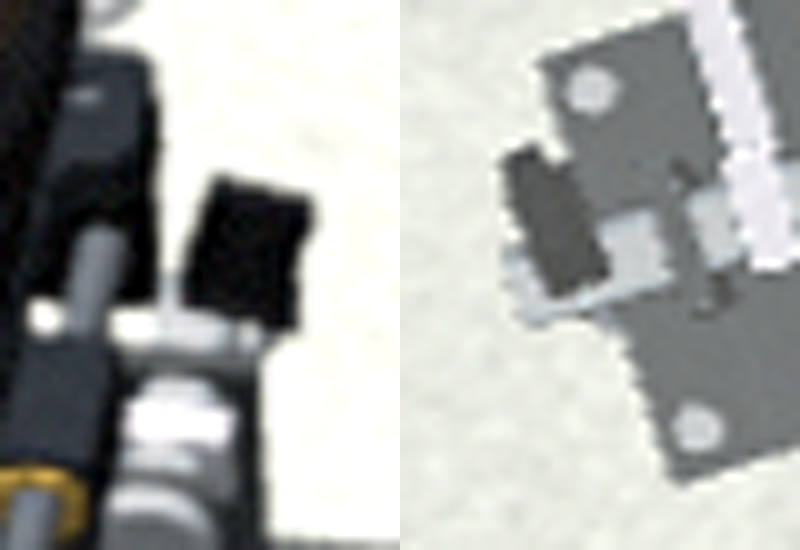

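View pics/S13.png

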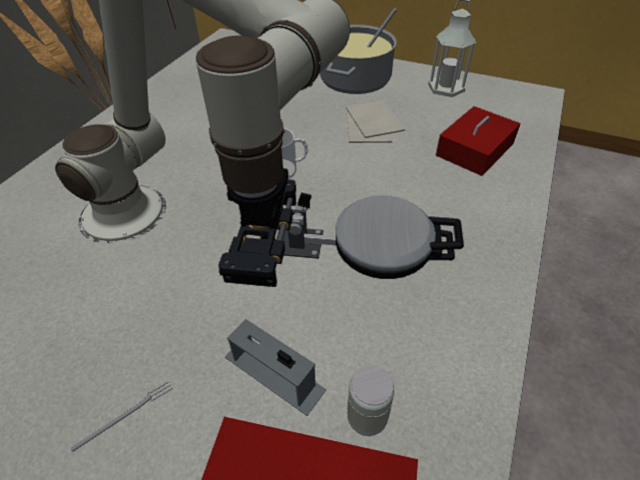

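The clip is on the pin but leans toward +x: its handle top is at scene crop (262,190), where I predicted (205,173) for upright. I move the arm fully out of the way and measure the seating.

Emit:
jog_arm(moves=[[0.3,-0.01,0.03,-0.01,0,0,0],[0.3,-0.03,0.06,-0.02,0,0,0],[0.3,-0.05,0.08,-0.03,0,0,0],[0.3,-0.07,0.1,-0.03,0,0,0],[0.3,-0.09,0.12,-0.03,0,0,0],[0.3,-0.1,0.13,-0.03,0,0,0],[0.3,-0.1,0.13,-0.03,0,0,0],[0.3,-0.1,0.13,-0.03,0,0,0],[0.3,-0.1,0.13,-0.03,0,0,0],[0.3,-0.1,0.13,-0.03,0,0,0]])

```text
time_s: 32.87
tcp_pos: [0.4869, -0.3322, 0.2609]
ee_rot: [[0.958, 0.285, 0.0], [0.285, -0.958, 0.0], [0.0, -0.0, -1.0]]
wrist_force: [0.6, -0.5, 0.8]
gripper_width: 0.348
```

Run:
```python
from h import *;from station import *
s=sense();show(s)
S=capture("scene");T=capture("top");pickle.dump((S,s,T),open("v14.pkl","wb"))
def en(im,x0,y0,w,h,f,g):
    c=np.clip(im[y0:y0+h,x0:x0+w,::-1].astype(float)/150,0,1)**g*255
    return cv2.resize(c.astype('uint8'),None,fx=f,fy=f,interpolation=cv2.INTER_CUBIC)
cv2.imwrite("pics/e14.png",np.hstack([en(S["frame"],285,185,28,36,14,.6),en(T["frame"],277,250,28,36,14,.6)]))
```

```text
t 32.87 tcp [ 0.4869 -0.3322  0.2609] yaw 16.57 tilt [0.0001 0.0002] anc [ -95.26 -401.49] F [ 0.61 -0.51  0.83] Fanc_y -0.66 M [-0.139 -0.031 -0.041] g 0.348
```

View pics/e14.png

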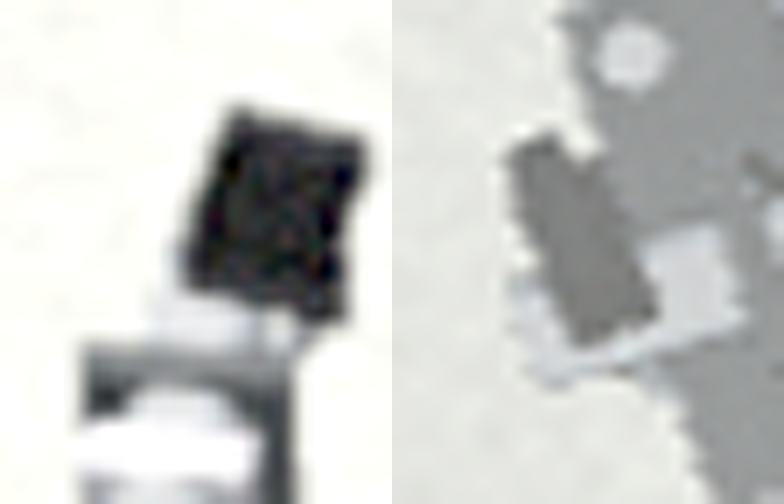

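Run:
```python
from h import *
S,s,T=pickle.load(open("v14.pkl","rb"))
obsS=uncrop([(238,103),(366,140),(190,290),(338,323)],285,185,14);LS=np.array([(-10,5,34),(16,5,34),(-9,-8,0),(21,-8,0.)])
def W(p,L):
    th,gap,y0,lx=p;r=np.array([[*anc((x+lx)*np.cos(th)+(z+10+gap)*np.sin(th),y0+y),.075+(-(x+lx)*np.sin(th)+(z+10+gap)*np.cos(th))/1000] for x,y,z in L]);return r
f=lambda p:np.r_[(proj(S,W(p,LS))-obsS).ravel(),(p[2]-47)/2.,p[3]/1.]
r=least_squares(f,[.2,0,47,0],x_scale=[.1,1,1,1]);print(r.x.round(3),r.fun.round(2))
J=np.linalg.inv(r.jac.T@r.jac);print('sd(0.4px)',(.4*np.sqrt(np.diag(J))).round(2))
for g in(0,3,6):print(g,((proj(S,W([r.x[0],g,47,0],LS))-[285,185]+.5)*14-.5).round().tolist(),((proj(T,W([r.x[0],g,47,0],LS))-[277,250]+.5)*14-.5+[392,0]).round().tolist())
```

```text
[ 0.315 -2.225 46.992  0.531] [-0.68 -1.02  0.98 -0.21 -1.6  -0.31  0.13  1.2  -0.    0.53]
sd(0.4px) [0.02 0.96 0.79 0.35]
0 [[229.0, 78.0], [381.0, 127.0], [168.0, 276.0], [341.0, 330.0]] [[542.0, 289.0], [500.0, 140.0], [657.0, 324.0], [609.0, 157.0]]
3 [[234.0, 65.0], [386.0, 114.0], [173.0, 263.0], [346.0, 318.0]] [[538.0, 283.0], [496.0, 134.0], [653.0, 318.0], [605.0, 151.0]]
6 [[239.0, 52.0], [391.0, 101.0], [177.0, 251.0], [351.0, 305.0]] [[535.0, 277.0], [493.0, 127.0], [650.0, 312.0], [602.0, 145.0]]
```

The fit gives roll ≈ +0.3 rad (the clip leans with the pin), no gap under the flange, and no change since the previous picture. Last check: the pin head against its ear.

Run:
```python
from h import *
S,s,T=pickle.load(open("v14.pkl","rb"));T0,S0=pickle.load(open("v3.pkl","rb"))
def en(im,x0,y0,w,h,f):
    return cv2.resize(np.clip(im[y0:y0+h,x0:x0+w,::-1]*1.5,0,255).astype('uint8'),None,fx=f,fy=f,interpolation=cv2.INTER_CUBIC)
cv2.imwrite("pics/cmp.png",np.vstack([np.hstack([en(T0["frame"],300,245,40,28,10),en(T["frame"],300,245,40,28,10)]),np.hstack([en(S0["frame"],275,205,40,28,10),en(S["frame"],275,205,40,28,10)])]))
```

```text
(no output)
```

View pics/cmp.png

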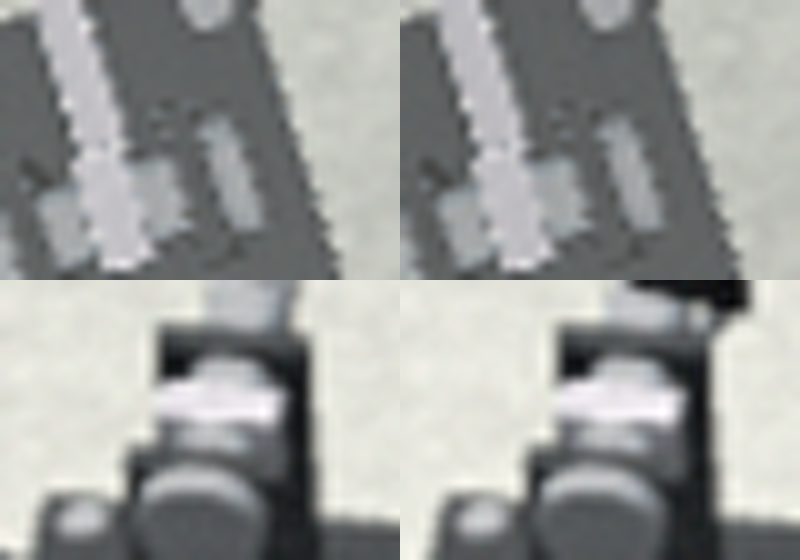

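The head is in exactly the same place as right after the push (top crops at (230,175) and (630,175)), so the pin is still home. The robot is clear, so I hand in the job.

Run:
```python
from station import *
finish_job()
```

```text
the job is handed in; nothing more can be done
```

I handed in the job at about 33 s: the lock pin is home and the clip is pressed through it. The arm stands clear, and I touched none of the bystanders.

- **Pin:** I pushed it about 42 mm at roughly 3 N until the hard stop, which read about 12 N. The last pictures show its head unmoved since then.
- **Clip:** I took the tall-handled clip from the rack and found the cross hole, with the pin rolled about +0.35 rad. I felt the straight leg in and through the hole with side loads of 6 N or less. The bow went over the pin with at most about 7 N measured, and I pressed the flange down to about 11 N before letting go.
- **Last checks:** A fit to the final picture shows no gap under the flange, though it put the flange about 2 mm lower than possible, so it is only good to a couple of mm. The bow looked closed round the pin in the last picture before release. The clip looked the same in two pictures about 1 s apart.
- **Off from expected:** After release the clip leans about 0.3 rad toward +x, apparently with the rolled pin, so the pin did not stay upright. I left it, because the flange still sits on the round pin. The flange also touched about 1.5 mm lower than I had worked out, probably because the clip slipped slightly in the grip.

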